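# Ready the ceramic pressing station and start the timer

### The job

Get the pressing station ready: load every ceramic plunger from the wooden rack into an investment ring of its own, leading it into the bore tilted, edge first, and straightening it only once the edge is well inside (never straight in on its flat end, which chips the rim), and slide it fully home. Tip each cooling plate that stands on edge so that it lies flat on the rubber mat. When all that is done press the timer's spring head down to its stop and let it come up again, leaving the bottle, the tooth model and the strip of teeth alone.

Things in the scene. Friction and masses are not known exactly. Their poses are not given: they have to be found in the camera images.
- plunger1: A white ceramic pressing plunger: plain cylinder, 16 mm diameter, 70 mm long, the foot bevelled by 1.2 mm (foot face 13.6 mm wide), 45 g, thin grey line near the top. Stands upright in a socket of the wooden rack at the start. Origin: centre of its lower end (the foot); z runs up its axis. Three or four plungers are there, all alike.
- plunger2: A white ceramic pressing plunger: plain cylinder, 16 mm diameter, 70 mm long, the foot bevelled by 1.2 mm (foot face 13.6 mm wide), 45 g, thin grey line near the top. Stands upright in a socket of the wooden rack at the start. Origin: centre of its lower end (the foot); z runs up its axis. Three or four plungers are there, all alike.
- plunger3: A white ceramic pressing plunger: plain cylinder, 16 mm diameter, 70 mm long, the foot bevelled by 1.2 mm (foot face 13.6 mm wide), 45 g, thin grey line near the top. Stands upright in a socket of the wooden rack at the start. Origin: centre of its lower end (the foot); z runs up its axis. Three or four plungers are there, all alike.
- plunger4: A white ceramic pressing plunger: plain cylinder, 16 mm diameter, 70 mm long, the foot bevelled by 1.2 mm (foot face 13.6 mm wide), 45 g, thin grey line near the top. Stands upright in a socket of the wooden rack at the start. Origin: centre of its lower end (the foot); z runs up its axis. Three or four plungers are there, all alike.
- bore1 (a point): Centre of the bore's mouth in one of four plaster investment rings (58 mm wide) in a 2 x 2 square, 75 mm apart, on a fixed aluminium base. The mouth is in the ring's flat top, 66 mm above the worktop; the bore is vertical, round, 17.4 mm wide (0.7 mm play round a plunger), 30 mm deep: a plunger fully home stands 40 mm out. z up, x and y along the square's sides.
- bore2 (a point): Centre of the bore's mouth in one of four plaster investment rings (58 mm wide) in a 2 x 2 square, 75 mm apart, on a fixed aluminium base. The mouth is in the ring's flat top, 66 mm above the worktop; the bore is vertical, round, 17.4 mm wide (0.7 mm play round a plunger), 30 mm deep: a plunger fully home stands 40 mm out. z up, x and y along the square's sides.
- bore3 (a point): Centre of the bore's mouth in one of four plaster investment rings (58 mm wide) in a 2 x 2 square, 75 mm apart, on a fixed aluminium base. The mouth is in the ring's flat top, 66 mm above the worktop; the bore is vertical, round, 17.4 mm wide (0.7 mm play round a plunger), 30 mm deep: a plunger fully home stands 40 mm out. z up, x and y along the square's sides.
- bore4 (a point): Centre of the bore's mouth in one of four plaster investment rings (58 mm wide) in a 2 x 2 square, 75 mm apart, on a fixed aluminium base. The mouth is in the ring's flat top, 66 mm above the worktop; the bore is vertical, round, 17.4 mm wide (0.7 mm play round a plunger), 30 mm deep: a plunger fully home stands 40 mm out. z up, x and y along the square's sides.
- plunger_rack: Fixed light-wood rack, 52 x 172 x 20 mm, with four square 19 mm sockets, 15 mm deep (plungers stand with the foot 5 mm above the worktop), 46 mm apart in a row along its y. Origin: centre of its underside, z up.
- plate1_center (a point): Centre of a white ceramic cooling plate: disc 50 mm wide, 12 mm thick, 70 g, with a 26 mm wide flat lug on the rim at -z. x: disc axis (level on edge, vertical when flat; both faces alike). Starts on edge on its lug on the mat, 50 mm high, centre 28 mm above the worktop; a light push high up, past about 14 degrees, tips it over. Flat on the mat its centre is at 9 mm. One or two plates are there.
- plate2_center (a point): Centre of a white ceramic cooling plate: disc 50 mm wide, 12 mm thick, 70 g, with a 26 mm wide flat lug on the rim at -z. x: disc axis (level on edge, vertical when flat; both faces alike). Starts on edge on its lug on the mat, 50 mm high, centre 28 mm above the worktop; a light push high up, past about 14 degrees, tips it over. Flat on the mat its centre is at 9 mm. One or two plates are there.
- mat_center (a point): Centre of the top of a fixed dark rubber mat, 200 mm (its x) by 250 mm (its y), 3 mm thick. z up.
- timer_top (a point): Centre of the top of the timer's round black spring head (32 mm diameter), 62 mm above the worktop when it is up; the grey round timer base is 72 mm wide and fixed. Press straight down; its stop is 12 mm lower. z up.
- timer_head (a joint): How far the timer's spring head is pressed, m: 0 up, 0.012 at its stop. 2 N starts it, 7 N brings it to the stop; it springs back when released.
- dropper_bottle: Bystander: small dropper bottle, 35 mm wide, 100 mm tall, loose. Origin: centre of its underside.
- waxup_model: Bystander: plaster tooth model, 63 x 80 x 35 mm, loose. Origin: centre of its underside.
- teeth_strip: Bystander: black strip with six teeth, 17 x 56 x 18 mm, loose. Origin: centre of its underside.

How it is judged:
On the way, in this order (a step that is already met when the one before it is completed fails the run):
1. every plunger is home in a bore and every plate lies flat on the mat (((z of plunger1 in the frame of bore1 below -0.0265 m and horizontal distance between plunger1 and bore1 below 0.004 m and angle between the z axis of plunger1 and the z axis of bore1, either way round below 0.07 rad) or (z of plunger1 in the frame of bore2 below -0.0265 m and horizontal distance between plunger1 and bore2 below 0.004 m and angle between the z axis of plunger1 and the z axis of bore2, either way round below 0.07 rad) or (z of plunger1 in the frame of bore3 below -0.0265 m and horizontal distance between plunger1 and bore3 below 0.004 m and angle between the z axis of plunger1 and the z axis of bore3, either way round below 0.07 rad) or (z of plunger1 in the frame of bore4 below -0.0265 m and horizontal distance between plunger1 and bore4 below 0.004 m and angle between the z axis of plunger1 and the z axis of bore4, either way round below 0.07 rad)) and ((z of plunger2 in the frame of bore1 below -0.0265 m and horizontal distance between plunger2 and bore1 below 0.004 m and angle between the z axis of plunger2 and the z axis of bore1, either way round below 0.07 rad) or (z of plunger2 in the frame of bore2 below -0.0265 m and horizontal distance between plunger2 and bore2 below 0.004 m and angle between the z axis of plunger2 and the z axis of bore2, either way round below 0.07 rad) or (z of plunger2 in the frame of bore3 below -0.0265 m and horizontal distance between plunger2 and bore3 below 0.004 m and angle between the z axis of plunger2 and the z axis of bore3, either way round below 0.07 rad) or (z of plunger2 in the frame of bore4 below -0.0265 m and horizontal distance between plunger2 and bore4 below 0.004 m and angle between the z axis of plunger2 and the z axis of bore4, either way round below 0.07 rad)) and ((z of plunger3 in the frame of bore1 below -0.0265 m and horizontal distance between plunger3 and bore1 below 0.004 m and angle between the z axis of plunger3 and the z axis of bore1, either way round below 0.07 rad) or (z of plunger3 in the frame of bore2 below -0.0265 m and horizontal distance between plunger3 and bore2 below 0.004 m and angle between the z axis of plunger3 and the z axis of bore2, either way round below 0.07 rad) or (z of plunger3 in the frame of bore3 below -0.0265 m and horizontal distance between plunger3 and bore3 below 0.004 m and angle between the z axis of plunger3 and the z axis of bore3, either way round below 0.07 rad) or (z of plunger3 in the frame of bore4 below -0.0265 m and horizontal distance between plunger3 and bore4 below 0.004 m and angle between the z axis of plunger3 and the z axis of bore4, either way round below 0.07 rad)) and ((z of plunger4 in the frame of bore1 below -0.0265 m and horizontal distance between plunger4 and bore1 below 0.004 m and angle between the z axis of plunger4 and the z axis of bore1, either way round below 0.07 rad) or (z of plunger4 in the frame of bore2 below -0.0265 m and horizontal distance between plunger4 and bore2 below 0.004 m and angle between the z axis of plunger4 and the z axis of bore2, either way round below 0.07 rad) or (z of plunger4 in the frame of bore3 below -0.0265 m and horizontal distance between plunger4 and bore3 below 0.004 m and angle between the z axis of plunger4 and the z axis of bore3, either way round below 0.07 rad) or (z of plunger4 in the frame of bore4 below -0.0265 m and horizontal distance between plunger4 and bore4 below 0.004 m and angle between the z axis of plunger4 and the z axis of bore4, either way round below 0.07 rad)) and (angle between plate1_center's own x axis and vertical below 0.12 rad or angle between plate1_center's own x axis and vertical above 3.0216 rad) and height (world z) of each of plate1_center, plate2_center below 0.016 m and x of plate1_center in the frame of mat_center between -0.1 and 0.1 m and y of plate1_center in the frame of mat_center between -0.125 and 0.125 m and (angle between plate2_center's own x axis and vertical below 0.12 rad or angle between plate2_center's own x axis and vertical above 3.0216 rad) and x of plate2_center in the frame of mat_center between -0.1 and 0.1 m and y of plate2_center in the frame of mat_center between -0.125 and 0.125 m), for 0.2 s.
2. the timer head is pressed to its stop (value of joint timer_head above 0.0105 m), for 0.1 s.
At the end, for the whole second after the job is handed in: Every plunger present stands in its own bore, foot 26.5 mm or more below the mouth, within 4 mm of the centre and 0.07 rad of the axis; every plate present lies flat (0.12 rad), its centre on the mat; all at rest (20 mm/s); timer head up (pressed under 3 mm) (all of step 1 and linear speed of each of plunger1, plunger2, plunger3, plunger4, plate1, plate2 below 0.02 m/s and value of joint timer_head below 0.003 m); the robot touches nothing.
It fails at once if a plunger enters a bore straight: its foot 0.3 to 1.5 mm below the mouth with its axis within 0.035 rad (2 degrees) of the bore's ((z of plunger1 in the frame of bore1 between -0.0015 and -0.0003 m and horizontal distance between plunger1 and bore1 below 0.004 m and angle between the z axis of plunger1 and the z axis of bore1, either way round below 0.035 rad) or (z of plunger1 in the frame of bore2 between -0.0015 and -0.0003 m and horizontal distance between plunger1 and bore2 below 0.004 m and angle between the z axis of plunger1 and the z axis of bore2, either way round below 0.035 rad) or (z of plunger1 in the frame of bore3 between -0.0015 and -0.0003 m and horizontal distance between plunger1 and bore3 below 0.004 m and angle between the z axis of plunger1 and the z axis of bore3, either way round below 0.035 rad) or (z of plunger1 in the frame of bore4 between -0.0015 and -0.0003 m and horizontal distance between plunger1 and bore4 below 0.004 m and angle between the z axis of plunger1 and the z axis of bore4, either way round below 0.035 rad) or (z of plunger2 in the frame of bore1 between -0.0015 and -0.0003 m and horizontal distance between plunger2 and bore1 below 0.004 m and angle between the z axis of plunger2 and the z axis of bore1, either way round below 0.035 rad) or (z of plunger2 in the frame of bore2 between -0.0015 and -0.0003 m and horizontal distance between plunger2 and bore2 below 0.004 m and angle between the z axis of plunger2 and the z axis of bore2, either way round below 0.035 rad) or (z of plunger2 in the frame of bore3 between -0.0015 and -0.0003 m and horizontal distance between plunger2 and bore3 below 0.004 m and angle between the z axis of plunger2 and the z axis of bore3, either way round below 0.035 rad) or (z of plunger2 in the frame of bore4 between -0.0015 and -0.0003 m and horizontal distance between plunger2 and bore4 below 0.004 m and angle between the z axis of plunger2 and the z axis of bore4, either way round below 0.035 rad) or (z of plunger3 in the frame of bore1 between -0.0015 and -0.0003 m and horizontal distance between plunger3 and bore1 below 0.004 m and angle between the z axis of plunger3 and the z axis of bore1, either way round below 0.035 rad) or (z of plunger3 in the frame of bore2 between -0.0015 and -0.0003 m and horizontal distance between plunger3 and bore2 below 0.004 m and angle between the z axis of plunger3 and the z axis of bore2, either way round below 0.035 rad) or (z of plunger3 in the frame of bore3 between -0.0015 and -0.0003 m and horizontal distance between plunger3 and bore3 below 0.004 m and angle between the z axis of plunger3 and the z axis of bore3, either way round below 0.035 rad) or (z of plunger3 in the frame of bore4 between -0.0015 and -0.0003 m and horizontal distance between plunger3 and bore4 below 0.004 m and angle between the z axis of plunger3 and the z axis of bore4, either way round below 0.035 rad) or (z of plunger4 in the frame of bore1 between -0.0015 and -0.0003 m and horizontal distance between plunger4 and bore1 below 0.004 m and angle between the z axis of plunger4 and the z axis of bore1, either way round below 0.035 rad) or (z of plunger4 in the frame of bore2 between -0.0015 and -0.0003 m and horizontal distance between plunger4 and bore2 below 0.004 m and angle between the z axis of plunger4 and the z axis of bore2, either way round below 0.035 rad) or (z of plunger4 in the frame of bore3 between -0.0015 and -0.0003 m and horizontal distance between plunger4 and bore3 below 0.004 m and angle between the z axis of plunger4 and the z axis of bore3, either way round below 0.035 rad) or (z of plunger4 in the frame of bore4 between -0.0015 and -0.0003 m and horizontal distance between plunger4 and bore4 below 0.004 m and angle between the z axis of plunger4 and the z axis of bore4, either way round below 0.035 rad)).
It fails at once if the timer head is pressed (more than 9 mm) before all plungers are home and all plates flat (value of joint timer_head above 0.009 m and not (((z of plunger1 in the frame of bore1 below -0.0265 m and horizontal distance between plunger1 and bore1 below 0.004 m and angle between the z axis of plunger1 and the z axis of bore1, either way round below 0.07 rad) or (z of plunger1 in the frame of bore2 below -0.0265 m and horizontal distance between plunger1 and bore2 below 0.004 m and angle between the z axis of plunger1 and the z axis of bore2, either way round below 0.07 rad) or (z of plunger1 in the frame of bore3 below -0.0265 m and horizontal distance between plunger1 and bore3 below 0.004 m and angle between the z axis of plunger1 and the z axis of bore3, either way round below 0.07 rad) or (z of plunger1 in the frame of bore4 below -0.0265 m and horizontal distance between plunger1 and bore4 below 0.004 m and angle between the z axis of plunger1 and the z axis of bore4, either way round below 0.07 rad)) and ((z of plunger2 in the frame of bore1 below -0.0265 m and horizontal distance between plunger2 and bore1 below 0.004 m and angle between the z axis of plunger2 and the z axis of bore1, either way round below 0.07 rad) or (z of plunger2 in the frame of bore2 below -0.0265 m and horizontal distance between plunger2 and bore2 below 0.004 m and angle between the z axis of plunger2 and the z axis of bore2, either way round below 0.07 rad) or (z of plunger2 in the frame of bore3 below -0.0265 m and horizontal distance between plunger2 and bore3 below 0.004 m and angle between the z axis of plunger2 and the z axis of bore3, either way round below 0.07 rad) or (z of plunger2 in the frame of bore4 below -0.0265 m and horizontal distance between plunger2 and bore4 below 0.004 m and angle between the z axis of plunger2 and the z axis of bore4, either way round below 0.07 rad)) and ((z of plunger3 in the frame of bore1 below -0.0265 m and horizontal distance between plunger3 and bore1 below 0.004 m and angle between the z axis of plunger3 and the z axis of bore1, either way round below 0.07 rad) or (z of plunger3 in the frame of bore2 below -0.0265 m and horizontal distance between plunger3 and bore2 below 0.004 m and angle between the z axis of plunger3 and the z axis of bore2, either way round below 0.07 rad) or (z of plunger3 in the frame of bore3 below -0.0265 m and horizontal distance between plunger3 and bore3 below 0.004 m and angle between the z axis of plunger3 and the z axis of bore3, either way round below 0.07 rad) or (z of plunger3 in the frame of bore4 below -0.0265 m and horizontal distance between plunger3 and bore4 below 0.004 m and angle between the z axis of plunger3 and the z axis of bore4, either way round below 0.07 rad)) and ((z of plunger4 in the frame of bore1 below -0.0265 m and horizontal distance between plunger4 and bore1 below 0.004 m and angle between the z axis of plunger4 and the z axis of bore1, either way round below 0.07 rad) or (z of plunger4 in the frame of bore2 below -0.0265 m and horizontal distance between plunger4 and bore2 below 0.004 m and angle between the z axis of plunger4 and the z axis of bore2, either way round below 0.07 rad) or (z of plunger4 in the frame of bore3 below -0.0265 m and horizontal distance between plunger4 and bore3 below 0.004 m and angle between the z axis of plunger4 and the z axis of bore3, either way round below 0.07 rad) or (z of plunger4 in the frame of bore4 below -0.0265 m and horizontal distance between plunger4 and bore4 below 0.004 m and angle between the z axis of plunger4 and the z axis of bore4, either way round below 0.07 rad)) and ((angle between plate1_center's own x axis and vertical below 0.12 rad or angle between plate1_center's own x axis and vertical above 3.0216 rad) and height (world z) of plate1_center below 0.016 m and x of plate1_center in the frame of mat_center between -0.1 and 0.1 m and y of plate1_center in the frame of mat_center between -0.125 and 0.125 m) and ((angle between plate2_center's own x axis and vertical below 0.12 rad or angle between plate2_center's own x axis and vertical above 3.0216 rad) and height (world z) of plate2_center below 0.016 m and x of plate2_center in the frame of mat_center between -0.1 and 0.1 m and y of plate2_center in the frame of mat_center between -0.125 and 0.125 m))).
It fails at once if the bottle, tooth model or strip of teeth is moved more than 30 mm (distance of any of dropper_bottle, waxup_model, teeth_strip from where it was at the start of the episode above 0.03 m).
Of plunger1, plunger2, plunger3, plunger4 only 3 to 4 are there at a start; the rules pass over those that are not, and their reading is None.
Of plate1, plate2 only 1 to 2 are there at a start; the rules pass over those that are not, and their reading is None.
At some moment in a run one of plate1, plate2 may be knocked a few centimetres aside while the robot is not near it.
It also fails if it takes over 210 s, if anything falls off the work surface, if the arm or the gripper's body presses on something with over 40 N, if the wrist force passes 120 N, or if a joint passes its speed limit or range.

### The arm

A 6-joint arm with a two-finger parallel gripper is mounted at the origin on a cart in front of the work surface, level with it; the furniture and walls round the work are solid. World frame = base frame: x ahead of the robot, y to its left, z up, the work surface at z = 0. Lengths are in m, angles in rad, forces in N, time in s.
With the tool pointing down it reaches from about 0.2 to 0.875 m from the base axis. Payload 3.4 kg.
Tool frame: the origin (TCP) lies midway between the tips of the shut fingers; the grasp point (between the pads) lies 19 mm behind it; z points along the fingers, y is the line along which they close (so a half turn about z gives the same grasp; the last joint's range is limited). The gripper opens to 94 mm and grips with 3 to 60 N. Pads are 16 mm wide; open, the fingers measure 119 mm over their backs; the gripper's body (75 mm by 177 mm) begins 78 mm behind the grasp point.
Start: joints at [0.985, 0.276, 1.505, -0, 1.361, -0.121], TCP at [0.258, 0.514, 0.205] pointing down, gripper open.
Joint ranges: [-2.89, 2.89], [-0.75, 2.08], [0.22, 2.7], [-1.18, 4.32], [0.11, 2.71], [-2.7, 2.7]. Speed limits (rad/s): [2.57, 2.57, 3.14, 3.14, 3.14, 3.14].

### API

Orientations are given as a rotation vector (axis times angle).
In Python, from cell import bot gives the robot as it stands.
- The arm moves only by the shell command python3 -m crank 'ROWS' [FORCE]. ROWS is JSON, one flat list of numbers, 7 for each row, row after row: the shift along the tool's x, y, z normalised to -1 to 1, where 1 is 0.25 m, then the turn, a rotation vector about the tool's x, y, z normalised to -1 to 1, where 1 is 180 degrees, then the opening, from -1 (shut) to 1 (fully open). A call has 1 to 10 rows; each row is the pose to reach, as a shift and turn from the pose commanded when the call began, along the tool's axes at that moment, turning the shorter way round; what a row does not reach only later rows make up. A row lasts 1/10 s, in which the tool goes at most 50 mm and 8.59 degrees, less where a joint would pass 70% of its speed; a pose out of reach is approached as far as the arm can. A call with a number of a shift or a turn outside -1 to 1 is refused whole. A call with a gripper value outside its range is refused whole. The fingers move at their own pace and stop on an object; FORCE is the grip in N (left out, the last holds). Time passes only in rows, so rows that repeat a pose let the fingers close. It gives the time, the measured TCP pose, the force, the opening and the grip force at its end, in the units of the state.
- bot.observe(): the state, without advancing time (a new reading comes with each control period).
- bot.camera(name): name is "scene" or "top"; returns a dict with "pixels" (400x640x3 uint8, red, green, blue), "fovy" (degrees; the focal length in pixels is half the picture's height over the tangent of half this angle, whatever the lens; pixels are square), "cx", "cy" (the principal point, pixels), "distortion" ([k1, k2, p1, p2, k3] as OpenCV has them; the pictures are not rectified), "origin" and "rotation" of the camera in the world. Camera axes: x right, y down, z forward; pixel columns grow to the right and rows downward; lengths in m; the calibration is good to about 2 mm. A picture is of the moment at which its call begins. There is no depth.
- bot.finish_job(): hands the job in; it is judged then, once.
The state is a dict: "time": time; "joints": joint angles; "dq": joint speeds; "tau": joint torques, N m; "tcp_pos": TCP position; "orientation": TCP orientation; "ft_force": force on the tool from outside, world axes, zero at the start; "ft_torque": the same for the moment, N m; "width": opening from 0.0 (shut) to 1.0 (fully open); "gripper_force": force on a finger pad.
Only numpy, scipy, OpenCV 4.12 (cv2) and the standard library are available. Lean on these libraries where they do the work, as an engineer would, in place of code of your own. Each camera call takes 0.05 s, during which the arm holds its last target. There are 200 camera calls.

## Working session

There is one attempt and no reset: what is moved stays moved. The work goes in short steps, Python scripts to look and compute and a shell command to move; the robot and the scene stay as the last step left them, time stands still between calls to the robot, and variables do not carry over. Pictures are saved under pics/ and viewed, at most 14 in all, crops included, and the job is handed in when it is done.

```bash
ls; mkdir -p pics; cat > h.py <<'E'
import numpy as np,cv2
from cell import bot
from scipy.spatial.transform import Rotation as R
def snap(n,f):
    c=bot.camera(n); cv2.imwrite('pics/'+f,c['pixels'][:,:,::-1]); np.save('pics/'+f+'.npy',c,allow_pickle=True); return c
def load(f): return np.load('pics/'+f+'.npy',allow_pickle=True).item()
def K(c):
    f=200/np.tan(np.radians(c['fovy'])/2); return np.array([[f,0,c['cx']],[0,f,c['cy']],[0,0,1.]])
def pix(c,P):
    Rm=np.array(c['rotation']).reshape(3,3); P=np.atleast_2d(P).astype(float)
    q=(P-np.array(c['origin']))@Rm
    return cv2.projectPoints(q.reshape(-1,1,3),np.zeros(3),np.zeros(3),K(c),np.array(c['distortion'],float))[0].reshape(-1,2)
def ray(c,uv,z):
    uv=np.atleast_2d(uv).astype(float)
    n=cv2.undistortPoints(uv.reshape(-1,1,2),K(c),np.array(c['distortion'],float)).reshape(-1,2)
    d=np.c_[n,np.ones(len(n))]@np.array(c['rotation']).reshape(3,3).T; o=np.array(c['origin'])
    return o+d*((np.asarray(z)-o[2])/d[:,2])[:,None]
def row(p,Rt,s=None):
    "normalised shift/turn from current measured pose to p,Rt"
    s=s or bot.observe(); R0=R.from_rotvec(s['orientation'])
    return np.r_[R0.inv().apply(np.array(p)-s['tcp_pos'])/.25,(R0.inv()*Rt).as_rotvec()/np.pi].round(4)
E
python3 - <<'E'
from h import *
for n in('scene','top'):
    c=snap(n,n+'0.png'); print(n,c['fovy'],c['origin'],c['rotation'],c['distortion'],c['cx'],c['cy'])
print(bot.observe())
E
python3 -m crank --help | head -20
```

```text
pics
scene 54.63606940975819 [-0.24365793 -0.37337145  0.46762787] [-1.74491355  1.10048228 -0.72659727] [-0.00800557  0.          0.          0.          0.        ] 312.1515647340923 197.44838724509074
top 44.283970617065265 [0.39381482 0.0022673  1.2375418 ] [-2.14433007  2.11804321 -0.13892984] [0.00914913 0.         0.         0.         0.        ] 315.05354427671637 199.7490507335935
{'time': 0.1, 'joints': array([ 9.85031633e-01,  2.76524357e-01,  1.50599486e+00, -4.62931543e-05,
        1.36068159e+00, -1.20977876e-01]), 'dq': array([ 1.42429556e-03,  1.31139178e-04, -2.72141349e-03,  2.58495884e-03,
       -6.02179200e-05, -4.40516454e-04]), 'tau': array([ 3.89002107e-04, -4.05454409e+01, -2.37779117e+01,  7.02527398e-02,
        2.98722542e-02, -3.81935456e-05]), 'tcp_pos': array([0.2574635 , 0.51357652, 0.20470011]), 'orientation': array([-7.23398154e-01, -3.05664263e+00,  2.39420529e-03]), 'ft_force': array([ 0.20342794, -0.02996404, -1.06939643]), 'ft_torque': array([0.01895672, 0.01356036, 0.03542524]), 'gripper_force': 0.0, 'width': 1.0004695571647724}invalid input: not JSON, or not a number
```

```bash
python3 -c "
import cv2
for n in('scene','top'):
    i=cv2.imread(f'pics/{n}0.png'); print(i.shape)"
```

```text
(400, 640, 3)
(400, 640, 3)
```

View pics/top0.png

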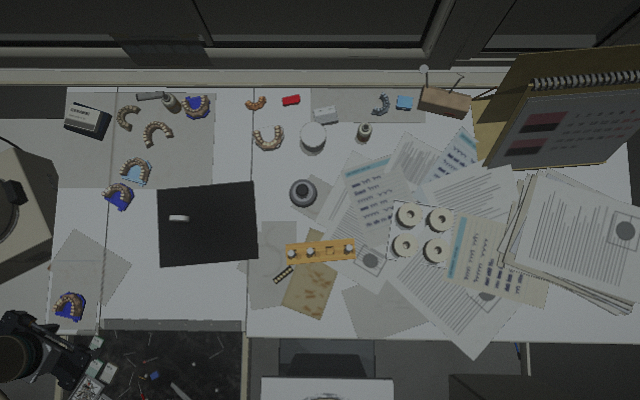

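View pics/scene0.png

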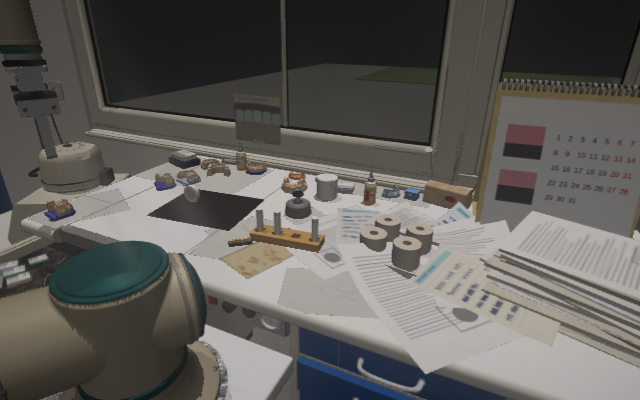

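Top view: rack at (285–355, 250) with plungers near (291,253), (310,251), (348,248) and an empty socket at (329,250). The rings are at (410,216), (438,219), (404,245), (434,250), and the timer at (303,193). One plate stands on the mat at (180,218); the strip is at (283,274). Scene view confirms three plungers and one plate.

```bash
sed -i "s/np.array(c\['rotation'\]).reshape(3,3)/R.from_rotvec(c['rotation']).as_matrix()/" h.py
python3 - <<'E'
from h import *
t=load('top0.png');s=load('scene0.png')
print(pix(t,[[.258,.514,.205],[0,0,0],[.4,0,0]]),pix(s,[[.258,.514,.205],[0,0,0],[.4,0,0]]))
i=cv2.imread('pics/top0.png')
a=cv2.resize(i[165:285,260:460],None,fx=4,fy=4,interpolation=cv2.INTER_CUBIC)
cv2.imwrite('pics/topcrop.png',cv2.convertScaleAbs(a,alpha=1.3))
i=cv2.imread('pics/scene0.png')
a=cv2.resize(i[160:280,245:445],None,fx=4,fy=4,interpolation=cv2.INTER_CUBIC)
cv2.imwrite('pics/sccrop.png',cv2.convertScaleAbs(a,alpha=1.3))
E
```

```text
[[ 75.89213246 339.27863009]
 [325.15497666 444.64059463]
 [326.88403886 273.15879134]] [[ 48.8452132  152.87604598]
 [141.06367051 394.00959326]
 [282.27327418 254.53340654]]
```

View pics/topcrop.png

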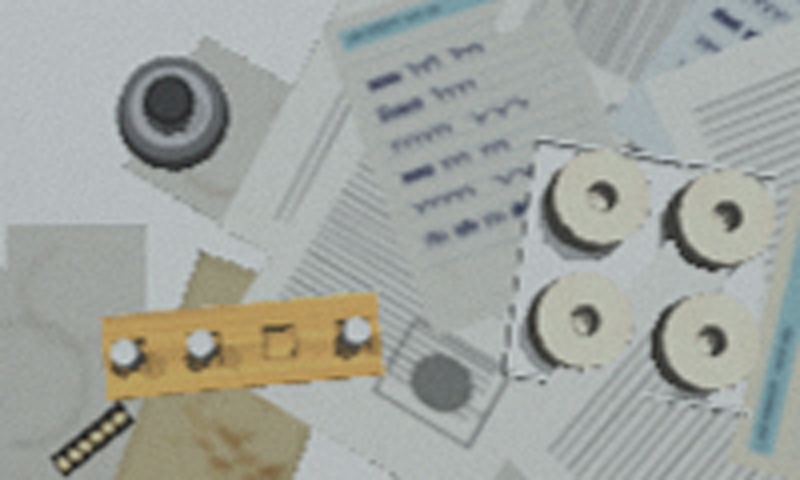

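View pics/sccrop.png

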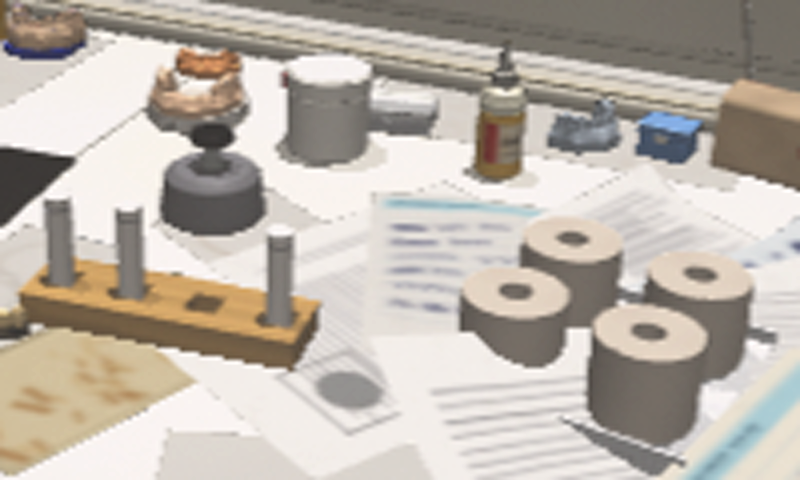

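Crops show the details. Rings in the top crop: (600,199), (727,217), (583,322), (711,342). Plungers: (126,352), (202,343), (356,330). Timer head: (168,100). Now I'll fit these with the calibration, using both cameras.

```bash
cat > fit.py <<'E'
from h import *
from scipy.optimize import least_squares
def gray(c): return cv2.GaussianBlur(cv2.cvtColor(c['pixels'],cv2.COLOR_RGB2GRAY).astype(np.float32),(0,0),.7)
def edge(c,ctr,r,z,rng=.005,n=60,sign=None):
    "edge offset (m) along radius on plane z at n angles"
    g=gray(c); a=np.linspace(0,2*np.pi,n,endpoint=False); ds=np.arange(-rng,rng+1e-9,.0004)
    P=np.array([[ctr[0]+(r+d)*np.cos(t),ctr[1]+(r+d)*np.sin(t),z] for t in a for d in ds])
    uv=pix(c,P).astype(np.float32)
    v=cv2.remap(g,uv[:,0].reshape(n,-1),uv[:,1].reshape(n,-1),cv2.INTER_CUBIC)
    gr=np.gradient(v,axis=1); gr=np.abs(gr) if sign is None else sign*gr
    k=gr.argmax(1); return a,ds[k],gr[np.arange(n),k]
def circle(c,ctr,r,z,it=4,sign=None,rng=.005):
    ctr=np.array(ctr[:2],float)
    for _ in range(it):
        a,d,w=edge(c,ctr,r,z,rng,sign=sign); ok=w>np.median(w)*.6
        f=lambda p:(p[0]*np.cos(a)+p[1]*np.sin(a)-d)[ok]*1e3
        s=least_squares(f,[0,0],loss='soft_l1',f_scale=.4); ctr+=s.x; rng=max(.0025,rng*.8)
    return ctr,np.sqrt(np.mean(np.minimum(np.abs(s.fun),1)**2))
E
python3 - <<'E'
from fit import *
t=load('top0.png');s=load('scene0.png')
o=lambda x,y,ox,oy:((x+.5)/4-.5+ox,(y+.5)/4-.5+oy)
rt=[(600,199),(727,217),(583,322),(711,342)]; rs=[(573,238),(699,274),(515,291),(649,332)]
for A,B in zip(rt,rs):
    a=ray(t,o(*A,260,165),.066)[0]; b=ray(s,o(*B,245,160),.066)[0]
    print('ring',a[:2],b[:2],'fit',*circle(t,a,.029,.066),*circle(t,a,.0087,.066,sign=1,rng=.003),*circle(s,b,.029,.066))
pt=[(126,352),(202,343),(356,330)]; ps=[(58,202),(129,211),(280,232)]
for A,B in zip(pt,ps):
    a=ray(t,o(*A,260,165),.075)[0]; b=ray(s,o(*B,245,160),.075)[0]
    print('plg',a[:2],b[:2],'fit',*circle(t,a,.008,.075,rng=.003,sign=-1))
a=ray(t,o(168,100,260,165),.062)[0];b=ray(s,o(212,133,245,160),.062)[0];print('timer',a,b,circle(t,a,.016,.062))
for n,c in(('rackT',[(103,317),(378,294),(384,374),(109,400)]),): print(n,[ray(t,o(*q,260,165),.02)[0][:2].round(4) for q in c])
print('mat',ray(t,[(158,191),(253,181),(258,260),(161,268)],.003).round(3).tolist())
print('plate top',ray(t,[(170,218),(188,218)],.053).round(3).tolist(), ray(s,[(192,190)],.05))
i=cv2.imread('pics/top0.png')[190:250,150:230]; j=cv2.imread('pics/scene0.png')[175:220,160:220]
b=np.hstack([cv2.resize(i,(400,300),interpolation=2),cv2.resize(j,(400,300),interpolation=2)]);cv2.imwrite('pics/pl.png',b)
E
```

```text
ring [ 0.5414141  -0.19614624] [ 0.5459828  -0.19608921] fit [ 0.54428104 -0.19725269] 0.6973716416837534 [ 0.54328459 -0.19743508] 0.6161155491432841 [ 0.54562634 -0.19677031] 0.8352071482072567
ring [ 0.53147066 -0.27127654] [ 0.53384316 -0.26973647] fit [ 0.532813   -0.27151676] 0.7852451579914855 [ 0.53209181 -0.27124309] 0.5649913224353901 [ 0.53506996 -0.26957958] 0.8368381026410544
ring [ 0.4679405  -0.18499742] [ 0.47107738 -0.18463752] fit [ 0.47214776 -0.18556547] 0.8388774892841364 [ 0.46913149 -0.18588604] 0.6767127280953725 [ 0.47116727 -0.18433928] 0.6933233581393421
ring [ 0.45714544 -0.26002052] [ 0.45950346 -0.25896998] fit [ 0.45927697 -0.25996685] 0.7726640201037599 [ 0.4579733  -0.26008979] 0.538846358092133 [ 0.460035   -0.25868064] 0.7833300513590167
plg [0.44630436 0.08488065] [0.44111272 0.08274149] fit [0.44683557 0.08714298] 0.7217909663578492
plg [0.45216045 0.04016409] [0.44896027 0.03964826] fit [0.452418   0.04111351] 0.7170237615215469
plg [ 0.46095683 -0.05041735] [ 0.4629596  -0.04980361] fit [ 0.46178356 -0.05125061] 0.6904955283928129
timer [0.59954026 0.06353532 0.062     ] [0.59882047 0.0630274  0.062     ] (array([0.59739577, 0.0635125 ]), np.float64(0.7595627011649188))
rackT [array([0.4702, 0.1035]), array([ 0.4865, -0.0664]), array([ 0.4374, -0.0702]), array([0.4193, 0.0986])]
mat [[0.603, 0.435, 0.003], [0.631, 0.192, 0.003], [0.43, 0.173, 0.003], [0.407, 0.415, 0.003]]
plate top [[0.528, 0.384, 0.053], [0.528, 0.34, 0.053]] [[0.51208024 0.34816053 0.05      ]]
```

View pics/pl.png

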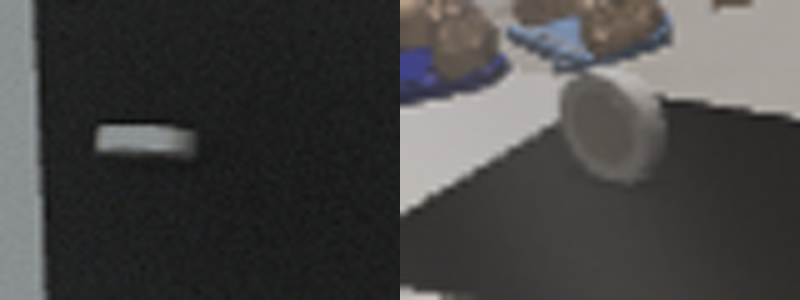

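Plate at about (0.525, 0.36), axis along world x. I'll tip it first (pushing +x), then calibrate the cameras on a plunger.

```bash
cat >> h.py <<'E'
def down(yaw,tx=0,ty=0):
    "tool down, tool y at world angle yaw(deg) from +x; then tilt tx,ty deg about tool x,y"
    a=np.radians(yaw); y=np.array([np.cos(a),np.sin(a),0]); z=np.array([0,0,-1.]); x=np.cross(y,z)
    return R.from_matrix(np.c_[x,y,z])*R.from_rotvec(np.radians([tx,ty,0]))
E
python3 - <<'E'
from h import *
s=bot.observe(); print(R.from_rotvec(s['orientation']).as_matrix().round(3))
print(ray(load('top0.png'),[(179.3,217.5)],.045))
for y in(0,180,90): print(y,row([.485,.362,.12],down(y)))
E
```

```text
[[-0.894  0.448 -0.001]
 [ 0.448  0.894 -0.001]
 [ 0.    -0.002 -1.   ]]
[[0.52997874 0.36371216 0.045     ]]
0 [-1.0854e+00 -1.3350e-01  3.3890e-01 -5.0000e-04  2.0000e-04  3.5210e-01]
180 [-1.0854e+00 -1.3350e-01  3.3890e-01 -3.0000e-04 -5.0000e-04 -6.4790e-01]
90 [-1.0854e+00 -1.3350e-01  3.3890e-01 -5.0000e-04 -2.0000e-04 -1.4790e-01]
```

```bash
python3 -m crank '[-1,-0.12,0.3,0,0,0.35,-1, -1,-0.12,0.3,0,0,0.35,-1, -1,-0.12,0.3,0,0,0.35,-1, -1,-0.12,0.3,0,0,0.35,-1, -1,-0.12,0.3,0,0,0.35,-1, -1,-0.12,0.3,0,0,0.35,-1, -1,-0.12,0.3,0,0,0.35,-1, -1,-0.12,0.3,0,0,0.35,-1, -1,-0.12,0.3,0,0,0.35,-1, -1,-0.12,0.3,0,0,0.35,-1]' 20
python3 - <<'E'
from h import *
s=bot.observe(); print(s['joints'].round(3),s['tcp_pos'],row([.49,.363,.044],down(0)))
E
```

```text
time: 1.1
tcp_pos: [0.4676, 0.375, 0.1302]
orientation: [-2.213, -2.23, 0.001]
ft_force: [-0.2, 0.1, 0.5]
width: 0.186
gripper_force: 0.0
[0.56  0.362 1.57  0.    1.211 0.552] [0.46758624 0.37504979 0.1301783 ] [-4.880e-02  8.950e-02  3.447e-01 -2.000e-04  1.000e-04  2.400e-03]
```

```bash
python3 -m crank '[-0.049,0.05,0.15,0,0,0.002,-1, -0.049,0.05,0.344,0,0,0.002,-1, -0.049,0.09,0.344,0,0,0.002,-1, -0.049,0.13,0.344,0,0,0.002,-1, -0.049,0.16,0.344,0,0,0.002,-1, -0.049,0.19,0.344,0,0,0.002,-1, -0.049,0.22,0.344,0,0,0.002,-1, -0.049,0.25,0.344,0,0,0.002,-1, -0.049,0.27,0.344,0,0,0.002,-1, -0.049,0.29,0.344,0,0,0.002,-1]'
python3 -m crank '[0,0.04,0,0,0,0,-1, 0,0.0,-0.3,0,0,0,-1, 0,-0.1,-0.4,0,0,0,-1, -0.3,-0.1,-0.4,0,0,0,-1, -0.6,-0.1,-0.4,0,0,0,-1,-0.6,-0.1,-0.4,0,0,0,-1,-0.6,-0.1,-0.4,0,0,0,-1]'
python3 - <<'E'
from h import *
t=snap('top','t1.png'); s=snap('scene','s1.png')
i=t['pixels'][170:280,145:275,::-1]; j=s['pixels'][150:260,130:280,::-1]
cv2.imwrite('pics/pl1.png',np.hstack([cv2.resize(i,(400,340)),cv2.resize(j,(400,340))]))
o=bot.observe(); print(o['tcp_pos'],o['joints'].round(2))
for y in(0,90): print(row([.461,-.0505,.13],down(y)))
E
```

```text
time: 2.1
tcp_pos: [0.5407, 0.3633, 0.0445]
orientation: [-2.221, -2.221, 0.0]
ft_force: [0.2, -0.3, 0.3]
width: 0.008
gripper_force: 0.0
time: 2.8
tcp_pos: [0.5153, 0.2081, 0.145]
orientation: [2.225, 2.215, -0.004]
ft_force: [1.5, 0.4, -0.8]
width: 0.006
gripper_force: 0.0
[0.51594337 0.21253546 0.14481379] [0.27 0.29 1.64 0.   1.21 0.27]
[-1.0527e+00 -2.1720e-01  5.8300e-02  2.0000e-04 -3.0000e-04 -8.0000e-04]
[-1.0527e+00 -2.1720e-01  5.8300e-02  3.0000e-04 -1.0000e-04 -5.0080e-01]
```

View pics/pl1.png

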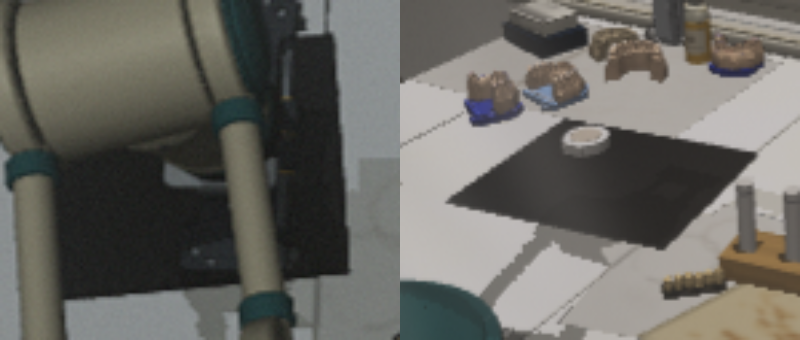

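The plate lies flat on the mat, at about (585,140) in the picture. Next I move over the plunger nearest the rings.

```bash
python3 -m crank '[-1,-0.21,0.06,0,0,0,-0.1, -1,-0.21,0.06,0,0,0,-0.1, -1,-0.21,0.06,0,0,0,-0.1, -1,-0.21,0.06,0,0,0,-0.1, -1,-0.21,0.06,0,0,0,-0.1, -1,-0.21,0.06,0,0,0,-0.1, -1,-0.21,0.06,0,0,0,-0.1, -1,-0.21,0.06,0,0,0,-0.1]' 15
python3 - <<'E'
from h import *
print(bot.observe()['tcp_pos'],row([.4615,-.0505,.042],down(0)))
E
```

```text
time: 3.7
tcp_pos: [0.4638, -0.0352, 0.1295]
orientation: [-2.22, -2.222, -0.002]
ft_force: [-0.2, 0.5, 0.9]
width: 0.45
gripper_force: 0.0
[ 0.46381533 -0.03517514  0.12946329] [-6.170e-02 -9.500e-03  3.498e-01  2.000e-04 -4.000e-04  4.000e-04]
```

```bash
python3 -m crank '[-0.062,-0.01,0,0,0,0,-0.1, -0.062,-0.01,0,0,0,0,-0.1, -0.062,-0.01,0.15,0,0,0,-0.1, -0.062,-0.01,0.35,0,0,0,-0.1, -0.062,-0.01,0.35,0,0,0,-0.1,-0.062,-0.01,0.35,0,0,0,-0.1]'
python3 -m crank '[0,0,0,0,0,0,-0.8, 0,0,0,0,0,0,-0.8, 0,0,0,0,0,0,-0.8, 0,0,0,0,0,0,-0.8,0,0,0,0,0,0,-0.8,0,0,0,0,0,0,-0.8]' 4
python3 -m crank '[0,0,0,0,0,0,-0.1, 0,0,0,0,0,0,-0.1, 0,0,0,0,0,0,-0.1, 0,0,-0.2,0,0,0,-0.1, 0,0,-0.3,0,0,0,-0.1]'
python3 - <<'E'
from h import *
print(bot.observe()['tcp_pos'],row([.4615,-.0505,.117],down(90)))
E
```

```text
time: 4.3
tcp_pos: [0.4605, -0.0508, 0.042]
orientation: [-2.218, -2.222, 0.001]
ft_force: [0.6, -1.1, 0.5]
width: 0.449
gripper_force: 0.0
time: 4.9
tcp_pos: [0.4613, -0.0524, 0.043]
orientation: [2.22, 2.22, 0.002]
ft_force: [-1.2, 0.3, 6.3]
width: 0.171
gripper_force: 4.0
time: 5.4
tcp_pos: [0.4612, -0.0523, 0.1188]
orientation: [2.22, 2.221, 0.001]
ft_force: [1.6, -0.9, 0.6]
width: 0.448
gripper_force: 0.0
[ 0.461236   -0.05234151  0.11883939] [ 7.4e-03  1.0e-03  7.4e-03  3.0e-04  5.0e-04 -5.0e-01]
```

```bash
python3 -m crank '[0.007,0,0,0,0,-0.5,-0.1,0.007,0,0,0,0,-0.5,-0.1,0.007,0,0,0,0,-0.5,-0.1,0.007,0,0,0,0,-0.5,-0.1,0.007,0,0,0,0,-0.5,-0.1,0.007,0,0,0,0,-0.5,-0.1,0.007,0,0,0,0,-0.5,-0.1,0.007,0,0,0,0,-0.5,-0.1,0.007,0,0,0,0,-0.5,-0.1,0.007,0,0,0,0,-0.5,-0.1]'
python3 -m crank '[0,0,0,0,0,-0.02,-0.1,0,0,0,0,0,-0.02,-0.1]'
python3 - <<'E'
from h import *
print(bot.observe()['tcp_pos'],row([.4613,-.0505,.044],down(90)))
E
```

```text
time: 6.4
tcp_pos: [0.4602, -0.0504, 0.1167]
orientation: [-0.101, -3.139, -0.0]
ft_force: [0.3, 0.6, -0.8]
width: 0.451
gripper_force: 0.0
time: 6.6
tcp_pos: [0.4602, -0.0503, 0.1167]
orientation: [-0.013, -3.141, -0.0]
ft_force: [0.3, 0.2, -0.1]
width: 0.451
gripper_force: 0.0
[ 0.46019441 -0.05034389  0.11668876] [-4.600e-03 -7.000e-04  2.908e-01  1.000e-04 -2.000e-04 -2.600e-03]
```

```bash
python3 -m crank '[-0.004,0,0.15,0,0,0,-0.1, -0.004,0,0.29,0,0,0,-0.1, -0.004,0,0.29,0,0,0,-0.1, -0.004,0,0.29,0,0,0,-0.1]'
for i in 1 2 3; do python3 -m crank '[0,0,0,0,0,0,-0.8, 0,0,0,0,0,0,-0.8, 0,0,0,0,0,0,-0.8]' 4; done
python3 -m crank '[0,0,0,0,0,0,-0.1, 0,0,0,0,0,0,-0.1, 0,0,0,0,0,0,-0.1]'
python3 -m crank '[0,0,-0.2,0,0,0,-0.1, 0,0,-0.4,0,0,0,-0.1, 0,0,-0.6,0,0,0,-0.1, 0.4,0,-0.6,0,0,0,-0.1,0.8,0,-0.6,0,0,0,-0.1,0.8,0,-0.6,0,0,0,-0.1,0.8,0,-0.6,0,0,0,-0.1,0.8,0,-0.6,0,0,0,-0.1]'
python3 - <<'E'
from fit import *
o=bot.observe(); print(o['tcp_pos'],o['joints'].round(2))
t=snap('top','t2.png'); s=snap('scene','s2.png')
j=s['pixels'][150:280,240:440,::-1];i=t['pixels'][165:295,260:460,::-1]
cv2.imwrite('pics/v2.png',np.vstack([cv2.resize(i,(460,299)),cv2.resize(j,(460,299))]))
E
```

```text
time: 7.0
tcp_pos: [0.4612, -0.0503, 0.0445]
orientation: [-0.014, -3.14, -0.001]
ft_force: [0.4, -0.3, 1.0]
width: 0.449
gripper_force: 0.0
time: 7.3
tcp_pos: [0.4624, -0.0506, 0.0457]
orientation: [0.013, 3.139, -0.001]
ft_force: [-0.6, 0.6, 0.0]
width: 0.23
gripper_force: 0.0
time: 7.6
tcp_pos: [0.4622, -0.0506, 0.0453]
orientation: [0.012, 3.14, -0.001]
ft_force: [-1.0, -0.1, 6.3]
width: 0.168
gripper_force: 4.0
time: 7.9
tcp_pos: [0.4622, -0.0506, 0.0452]
orientation: [0.012, 3.14, -0.001]
ft_force: [0.8, -0.1, 6.0]
width: 0.168
gripper_force: 4.0
time: 8.2
tcp_pos: [0.4611, -0.0503, 0.0442]
orientation: [-0.012, -3.141, -0.0]
ft_force: [-0.4, -1.1, 0.2]
width: 0.389
gripper_force: 0.0
time: 9.0
tcp_pos: [0.2552, -0.0471, 0.1935]
orientation: [-0.016, -3.138, -0.001]
ft_force: [0.1, -0.8, 0.1]
width: 0.446
gripper_force: 0.0
[ 0.2551528  -0.04709281  0.19348014] [-0.45 -0.22  2.06 -0.    1.31 -2.01]
```

View pics/v2.png

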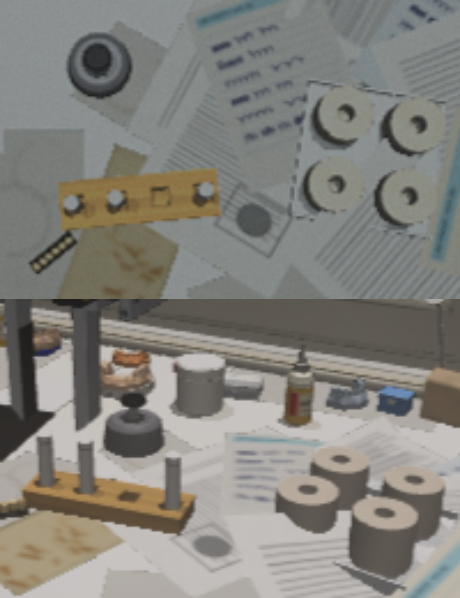

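View: rack undisturbed, plunger 3 stands upright, rings clear in both pictures. Now I compare the camera fits with the known centred position.

```bash
python3 - <<'E'
from fit import *
T=[load('top0.png'),load('t2.png')];S=[load('scene0.png'),load('s2.png')]
def cyl(c,xy,z0,z1,r=.008):
    "horizontal image offset of vertical cylinder: mean signed edge shift in px"
    g=gray(c); out=[]
    for z in np.linspace(z0,z1,8):
        u,v=pix(c,[[*xy,z]])[0]; f=K(c)[0,0]; d=np.linalg.norm(np.r_[xy,z]-c['origin']); h=r*f/d
        us=np.arange(-h-5,h+5,.1).astype(np.float32); p=cv2.remap(g,(u+us)[None],np.full_like(us,v)[None],cv2.INTER_CUBIC)[0]
        gr=np.abs(np.gradient(p)); L=us<0
        out.append([us[L][gr[L].argmax()],us[~L][gr[~L].argmax()]])
    o=np.median(out,0); return o, o.mean()*np.linalg.norm(np.r_[xy,z]-c['origin'])/f*1e3
for P in([.4613,-.0506],[.451,.0405],[.4445,.085]):
    for t in T: print('T',P,[circle(t,P,.008,.075,sign=-1,rng=r)[0].round(4) for r in(.003,.004)])
    for s in S: print('S edges px, mm right',cyl(s,P,.03,.06))
for t,s in zip(T,S):
  for b in([.543,-.197],[.532,-.2710],[.4695,-.1855],[.4585,-.2597]):
    print(circle(t,b,.029,.066,sign=-1)[0].round(4),circle(t,b,.0087,.066,sign=1,rng=.003)[0].round(4),circle(s,b,.029,.066)[0].round(4),circle(s,b,.0087,.066,sign=1,rng=.003)[0].round(4))
E
```

```text
T [0.4613, -0.0506] [array([ 0.4617, -0.0514]), array([ 0.4617, -0.0513])]
T [0.4613, -0.0506] [array([ 0.4617, -0.0519]), array([ 0.4619, -0.052 ])]Traceback (most recent call last):
  File "<stdin>", line 14, in <module>
  File "<stdin>", line 8, in cyl
cv2.error: OpenCV(4.12.0) /io/opencv/modules/imgproc/src/imgwarp.cpp:1821: error: (-215:Assertion failed) ((map1.type() == CV_32FC2 || map1.type() == CV_16SC2) && map2.empty()) || (map1.type() == CV_32FC1 && map2.type() == CV_32FC1) in function 'remap'
```

```bash
cat >> fit.py <<'E'
def cyl(c,xy,z0,z1,r=.008):
    "edge shifts px (left,right) of a vertical cylinder and mean shift in mm to image right"
    g=gray(c); out=[]
    for z in np.linspace(z0,z1,8):
        u,v=pix(c,[[*xy,z]])[0]; f=K(c)[0,0]; d=np.linalg.norm(np.r_[xy,z]-c['origin']); h=r*f/d
        us=np.arange(-h-5,h+5,.1).astype(np.float32); p=cv2.remap(g,(u+us)[None].astype(np.float32),np.full_like(us,v)[None].astype(np.float32),cv2.INTER_CUBIC)[0]
        gr=np.abs(np.gradient(p)); L=us<0
        out.append([us[L][gr[L].argmax()],us[~L][gr[~L].argmax()]])
    o=np.median(out,0); return o.round(2), (o.mean()*d/f*1e3).round(2)
E
python3 - <<'E'
from fit import *
T=[load('top0.png'),load('t2.png')];S=[load('scene0.png'),load('s2.png')]
for P in([.4613,-.0506],[.451,.0405],[.4445,.085]):
    for t in T: print('T',P,circle(t,P,.008,.075,sign=-1,rng=.003)[0].round(4))
    for s in S: print('S edges px, mm right',cyl(s,P,.03,.06))
for t,s in zip(T,S):
  for b in([.543,-.197],[.532,-.2710],[.4695,-.1855],[.4585,-.2597]):
    print(circle(t,b,.029,.066,sign=-1)[0].round(4),circle(t,b,.0087,.066,sign=1,rng=.003)[0].round(4),circle(s,b,.029,.066)[0].round(4),circle(s,b,.0087,.066,sign=1,rng=.003)[0].round(4))
E
```

```text
T [0.4613, -0.0506] [ 0.4617 -0.0514]
T [0.4613, -0.0506] [ 0.4617 -0.0519]
S edges px, mm right (array([-3.45,  3.44], dtype=float32), np.float64(-0.01))
S edges px, mm right (array([-3.41,  3.51], dtype=float32), np.float64(0.11))
T [0.451, 0.0405] [0.4525 0.0413]
T [0.451, 0.0405] [0.4524 0.0414]
S edges px, mm right (array([-3.57,  3.06], dtype=float32), np.float64(-0.6))
S edges px, mm right (array([-3.57,  3.06], dtype=float32), np.float64(-0.6))
T [0.4445, 0.085] [0.4467 0.087 ]
T [0.4445, 0.085] [0.4465 0.0869]
S edges px, mm right (array([-3.54,  3.35], dtype=float32), np.float64(-0.22))
S edges px, mm right (array([-3.54,  3.35], dtype=float32), np.float64(-0.22))
[ 0.5432 -0.1985] [ 0.5432 -0.1976] [ 0.5457 -0.1964] [ 0.5449 -0.196 ]
[ 0.5331 -0.2717] [ 0.5321 -0.2713] [ 0.5354 -0.27  ] [ 0.5347 -0.2702]
[ 0.4687 -0.1876] [ 0.4692 -0.1861] [ 0.471  -0.1842] [ 0.4718 -0.1842]
[ 0.4588 -0.2603] [ 0.458 -0.26 ] [ 0.4598 -0.2587] [ 0.4597 -0.2585]
[ 0.5433 -0.1984] [ 0.5435 -0.1976] [ 0.5454 -0.1966] [ 0.545 -0.196]
[ 0.5331 -0.2714] [ 0.5321 -0.2713] [ 0.5353 -0.2697] [ 0.5344 -0.2703]
[ 0.4684 -0.1878] [ 0.4691 -0.186 ] [ 0.4712 -0.1841] [ 0.4718 -0.1842]
[ 0.4586 -0.261 ] [ 0.458 -0.26 ] [ 0.46   -0.2586] [ 0.4598 -0.2588]
```

```bash
python3 -m crank '[-0.82,0,0,0,0,0.5,-0.1,-0.82,0,0,0,0,0.5,-0.1,-0.82,0,0,0,0,0.5,-0.1,-0.82,0,0,0,0,0.5,-0.1,-0.82,0,0,0,0,0.5,-0.1,-0.82,0,0,0,0,0.5,-0.1,-0.82,0,0,0,0,0.5,-0.1,-0.82,0,0,0,0,0.5,-0.1,-0.82,0,0,0,0,0.5,-0.1,-0.82,0,0,0,0,0.5,-0.1]'
python3 -m crank '[0,0,0.1,0,0,0.02,-0.1,0,0,0.1,0,0,0.02,-0.1,0,0,0.1,0,0,0.02,-0.1]'
python3 - <<'E'
from h import *
print(bot.observe()['tcp_pos'],row([.4613,-.0496,.043],down(0)))
E
```

```text
time: 10.1
tcp_pos: [0.4685, -0.0502, 0.1935]
orientation: [-2.156, -2.284, -0.0]
ft_force: [0.2, -0.1, 0.1]
width: 0.449
gripper_force: 0.0
time: 10.4
tcp_pos: [0.4673, -0.0502, 0.1688]
orientation: [-2.218, -2.223, 0.001]
ft_force: [0.5, -0.4, 0.9]
width: 0.45
gripper_force: 0.0
[ 0.46729673 -0.05019887  0.1687557 ] [ 2.100e-03 -2.320e-02  5.031e-01 -5.000e-04 -2.000e-04  7.000e-04]
```

```bash
python3 -m crank '[0.002,-0.023,0.2,0,0,0,-0.1, 0.002,-0.023,0.35,0,0,0,-0.1, 0.002,-0.023,0.503,0,0,0,-0.1, 0.002,-0.023,0.503,0,0,0,-0.1, 0.002,-0.023,0.503,0,0,0,-0.8,0.002,-0.023,0.503,0,0,0,-0.8,0.002,-0.023,0.503,0,0,0,-0.8,0.002,-0.023,0.503,0,0,0,-0.8,0.002,-0.023,0.503,0,0,0,-0.8,0.002,-0.023,0.503,0,0,0,-0.8]' 25
python3 -m crank '[0,0,0,0,0,0,-0.8,0,0,0,0,0,0,-0.8,0,0,0,0,0,0,-0.8]' 25
python3 -m crank '[0,0,-0.1,0,0,0,-0.8,0,0,-0.3,0,0,0,-0.8,0,0,-0.48,0,0,0,-0.8,-0.2,0,-0.48,0,0,0,-0.8,-0.4,0,-0.48,0,0,0,-0.8,-0.54,0.03,-0.48,0,0,0,-0.8,-0.54,0.03,-0.48,0,0,0,-0.8,-0.54,0.03,-0.48,0,0,0,-0.8]'
python3 - <<'E'
from h import *
o=bot.observe();print(o['tcp_pos'],R.from_rotvec(o['orientation']).as_matrix().round(4).tolist())
E
```

```text
time: 11.4
tcp_pos: [0.4621, -0.0503, 0.0453]
orientation: [2.219, 2.22, 0.003]
ft_force: [-0.2, -0.1, 6.9]
width: 0.164
gripper_force: 25.0
time: 11.7
tcp_pos: [0.462, -0.0503, 0.0453]
orientation: [2.219, 2.22, 0.003]
ft_force: [-1.3, 0.1, 7.0]
width: 0.164
gripper_force: 25.0
time: 12.5
tcp_pos: [0.4679, -0.1852, 0.1637]
orientation: [-2.223, -2.219, -0.001]
ft_force: [-0.8, 0.5, -1.6]
width: 0.167
gripper_force: 25.0
[ 0.4678633  -0.18520696  0.16367937] [[0.0017, 1.0, -0.0003], [1.0, -0.0017, 0.0009], [0.0009, -0.0003, -1.0]]
```

```bash
python3 - <<'E'
from fit import *
s=snap('scene','s3.png'); p=bot.observe()['tcp_pos']; print(p)
z=p[2]-.0403
for a,b in((.004,.01),(.012,.02),(.022,.03)): print(cyl(s,p[:2],z+a,z+b))
u,v=pix(s,[[*p[:2],z]])[0].astype(int); print(u,v)
cv2.imwrite('pics/v3.png',cv2.resize(s['pixels'][v-70:v+70,u-70:u+90,::-1],(640,560),interpolation=2))
E
```

```text
[ 0.46766965 -0.18431468  0.16359902]
(array([-3.03,  4.92], dtype=float32), np.float64(1.98))
(array([-1.29,  4.76], dtype=float32), np.float64(3.6))
(array([-7.56,  4.49], dtype=float32), np.float64(-3.17))
374 208
```

View pics/v3.png

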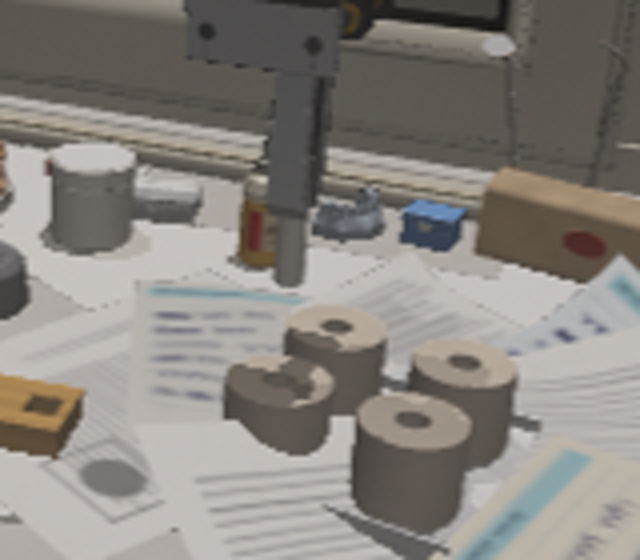

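Plunger hangs at crop (290,285), ring-3 bore at (283,380), so laterally nearly aligned. I check the predicted image vertical there.

```bash
python3 - <<'E'
from fit import *
s=load('s3.png'); g=gray(s)
q=pix(s,[[.4677,-.1843,.123],[.4677,-.1843,.1637],[.4677,-.1843,.2],[.4689,-.185,.066],[.4689,-.185,.123]]);print(q)
for v in (196,200,204,207): print(v,g[v,366:388].astype(int))
for f in('scene0.png','s2.png'): print(circle(load(f),[.4715,-.1842],.0087,.066,sign=1,rng=.003)[0],pix(s,[[*circle(load(f),[.4715,-.1842],.0087,.066,sign=1,rng=.003)[0],.066]]))
E
```

```text
[[374.70846912 208.88937664]
 [376.17139885 190.78194653]
 [377.52673987 173.9814106 ]
 [373.23769653 232.85747346]
 [375.20395258 208.72959628]]
196 [ 59  57  64  76  83  82  80  80  85  91  95  97  96 100 122 132 108  97
  91  81  78  78]
200 [ 68  67  74  84  91  93  90  86  89  94  97  97  95 101 134 173 186 189
 189 187 180 170]
204 [ 93  87  84  87  94  98  91  88  91  95  97  96  95 108 147 184 194 194
 194 194 194 194]
207 [194 194 194 194 191 172 133  99  94  96  97  96 100 125 165 189 194 194
 194 194 194 194]
[ 0.47207302 -0.18398223] [[373.21683097 232.1064233 ]]
[ 0.47207344 -0.18398239] [[373.21695904 232.10635318]]
```

```bash
cat >> h.py <<'E'
def foot(F,tilt,e,L,yaw=0):
    "row so that the plunger foot (tool frame e,0,L) is at F with tilt deg about tool y"
    Rt=down(yaw,0,tilt); return row(np.array(F)-Rt.apply([e,0,L]),Rt)
E
python3 - <<'E'
from h import *
print(foot([.4689,-.185,.073],7,-.0016,.0403))
E
```

```text
[-1.630e-02  5.100e-03  2.016e-01 -2.000e-04  3.850e-02 -1.000e-04]
```

```bash
python3 -m crank '[-0.016,0.005,0.05,0,0.0385,0,-0.8,-0.016,0.005,0.12,0,0.0385,0,-0.8,-0.016,0.005,0.18,0,0.0385,0,-0.8,-0.016,0.005,0.2,0,0.0385,0,-0.8,-0.016,0.005,0.2,0,0.0385,0,-0.8,-0.016,0.005,0.2,0,0.0385,0,-0.8]'
python3 - <<'E'
from fit import *
s=snap('scene','s4.png'); o=bot.observe(); R0=R.from_rotvec(o['orientation']); g=gray(s)
F=o['tcp_pos']+R0.apply([-.0016,0,.0403]); A=-R0.apply([0,0,1]); print(F,A,o['ft_force'])
for l in(0,.01,.02): print(pix(s,[F+A*l]))
print(pix(s,[[.4689,-.185,.066]]))
u,v=pix(s,[F])[0].astype(int); print(u,v)
cv2.imwrite('pics/v4.png',cv2.resize(s['pixels'][v-30:v+25,u-35:u+35,::-1],(700,550),interpolation=2))
E
```

```text
time: 13.15
tcp_pos: [0.4699, -0.1883, 0.1144]
orientation: [-2.158, -2.161, -0.131]
ft_force: [-0.6, -0.2, 0.2]
width: 0.165
gripper_force: 25.0
[ 0.47008795 -0.18531339  0.07436133] [-0.00123764 -0.11992396  0.99278231] [-1.08641825  0.87400054  0.1379548 ]
[[373.82646631 229.19330954]]
[[374.71116084 225.17703749]]
[[375.60549644 221.11642473]]
[[373.23769653 232.85747346]]
373 229
```

View pics/v4.png

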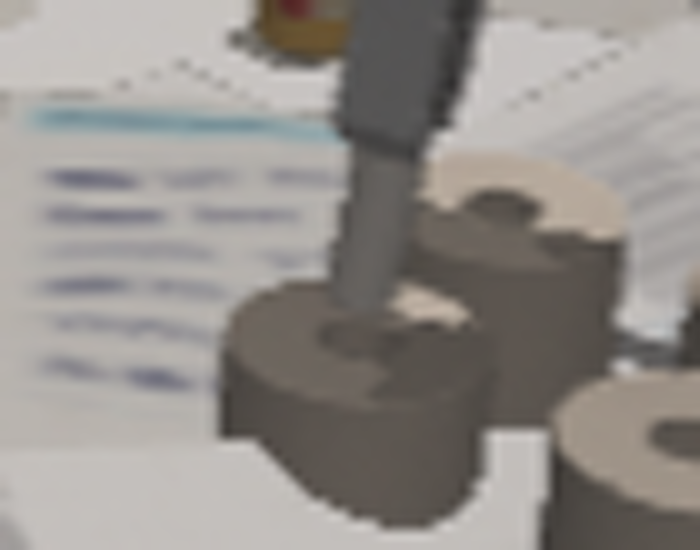

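Foot at crop (363,308) hangs just above the bore of ring 3 at (357,336). The predicted drop lands on the bore centre, so I lower it tilted.

```bash
python3 - <<'E'
from h import *
for z in(.066,.0615): print(foot([.4697,-.1848,z],7,-.0016,.0403))
E
```

```text
[-0.0023 -0.0014  0.0334  0.0004  0.0006  0.0005]
[-0.0044 -0.0014  0.0513  0.0004  0.0006  0.0005]
```

```bash
python3 -m crank '[-0.001,-0.001,0.01,0,0,0,-0.8,-0.002,-0.001,0.02,0,0,0,-0.8,-0.002,-0.001,0.028,0,0,0,-0.8,-0.002,-0.001,0.033,0,0,0,-0.8,-0.002,-0.001,0.033,0,0,0,-0.8]'
python3 -m crank '[-0.001,0,0.006,0,0,0,-0.8,-0.002,0,0.012,0,0,0,-0.8,-0.002,0,0.018,0,0,0,-0.8,-0.002,0,0.018,0,0,0,-0.8]'
python3 - <<'E'
from h import *
o=bot.observe(); R0=R.from_rotvec(o['orientation']);print(o['tcp_pos']+R0.apply([-.0016,0,.0403]),o['ft_force'],R0.as_matrix()[:,2])
E
```

```text
time: 13.7
tcp_pos: [0.469, -0.1884, 0.1052]
orientation: [-2.158, -2.159, -0.131]
ft_force: [-0.8, -1.1, 0.1]
width: 0.164
gripper_force: 25.0
time: 14.1
tcp_pos: [0.469, -0.1887, 0.1008]
orientation: [-2.159, -2.159, -0.13]
ft_force: [-0.9, -1.1, 1.2]
width: 0.167
gripper_force: 25.0
[ 0.46894696 -0.185437    0.06064299] [-0.91414074 -1.07682818  1.18346258] [-4.73912705e-04  1.20208688e-01 -9.92748531e-01]
```

Foot 5 mm inside with no contact force. Straighten, then slide down.

```bash
python3 - <<'E'
from h import *
print(foot([.469,-.185,.060],3.5,-.0016,.0403),foot([.469,-.185,.060],0,-.0016,.0403))
E
```

```text
[ 0.011   0.0001  0.0034 -0.0001 -0.0189  0.0001] [ 0.0208  0.0001  0.0047 -0.0001 -0.0384  0.0001]
```

```bash
python3 -m crank '[0.0055,0,0.002,0,-0.0095,0,-0.8,0.011,0,0.003,0,-0.019,0,-0.8,0.016,0,0.004,0,-0.0285,0,-0.8,0.021,0,0.005,0,-0.0385,0,-0.8,0.021,0,0.005,0,-0.0385,0,-0.8]'
python3 - <<'E'
from h import *
o=bot.observe(); R0=R.from_rotvec(o['orientation']);print(o['tcp_pos']+R0.apply([-.0016,0,.0403]),o['ft_force'],R0.as_matrix()[:,2])
print(foot([.469,-.185,.045],0,-.0016,.0403))
E
```

```text
time: 14.6
tcp_pos: [0.469, -0.1833, 0.1005]
orientation: [2.218, 2.223, -0.003]
ft_force: [-2.6, -2.8, 0.2]
width: 0.168
gripper_force: 25.0
[ 0.46900295 -0.18497584  0.06020686] [-2.55304476 -2.82568608  0.16060762] [-1.46898629e-04 -2.26622981e-03 -9.99997421e-01]
[-0.0003 -0.      0.0608 -0.      0.0007  0.0008]
```

Forces are small; slide down in steps.

```bash
python3 -m crank '[0,0,0.015,0,0,0,-0.8,0,0,0.03,0,0,0,-0.8,0,0,0.045,0,0,0,-0.8,0,0,0.06,0,0,0,-0.8]'
python3 -m crank '[0,0,0.01,0,0,0,-0.8,0,0,0.02,0,0,0,-0.8,0,0,0.026,0,0,0,-0.8,0,0,0.026,0,0,0,-0.8]'
python3 - <<'E'
from h import *
o=bot.observe(); R0=R.from_rotvec(o['orientation']);print(o['tcp_pos']+R0.apply([-.0016,0,.0403]),o['ft_force'],R0.as_matrix()[:,2])
E
```

```text
time: 15.0
tcp_pos: [0.4691, -0.1838, 0.0857]
orientation: [2.222, 2.221, -0.0]
ft_force: [-3.2, -2.8, 10.1]
width: 0.165
gripper_force: 25.0
time: 15.4
tcp_pos: [0.4691, -0.1839, 0.0797]
orientation: [2.222, 2.221, -0.001]
ft_force: [-4.3, -3.6, 11.1]
width: 0.165
gripper_force: 25.0
[ 0.4690517  -0.18555103  0.03935873] [-4.27289709 -3.55472134 11.07954562] [-5.34131140e-05 -4.90555951e-04 -9.99999878e-01]
```

```bash
python3 -m crank '[-0.002,-0.002,0,0,0,0,-0.8,-0.003,-0.003,0.008,0,0,0,-0.8,-0.003,-0.003,0.016,0,0,0,-0.8,-0.003,-0.003,0.016,0,0,0,-0.8]'
python3 -m crank '[0,0,0.004,0,0,0,-0.8,0,0,0.006,0,0,0,-0.8]'
```

```text
time: 15.8
tcp_pos: [0.469, -0.1841, 0.0763]
orientation: [2.222, 2.22, 0.002]
ft_force: [-4.0, -1.3, 13.8]
width: 0.166
gripper_force: 25.0
time: 16.0
tcp_pos: [0.469, -0.1841, 0.0762]
orientation: [2.222, 2.22, 0.002]
ft_force: [-7.0, 1.0, 26.8]
width: 0.169
gripper_force: 25.0
```

Bottomed at foot ≈ 36 mm, which is home. Release and rise.

```bash
python3 -m crank '[0,0,-0.004,0,0,0,-0.8,0,0,-0.004,0,0,0,-0.2,0,0,-0.004,0,0,0,-0.2,0,0,-0.004,0,0,0,-0.2,0,0,-0.1,0,0,0,-0.2,0,0,-0.3,0,0,0,-0.2,0.2,0,-0.5,0,0,0,-0.1,0.4,-0.03,-0.5,0,0,0,-0.1,0.6,-0.06,-0.5,0,0,0,-0.1,0.6,-0.06,-0.5,0,0,0,-0.1]'
python3 - <<'E'
from fit import *
s=snap('scene','s5.png'); o=bot.observe(); print(o['tcp_pos'])
for xy in([.469,-.185],[.5431,-.1964]): print(cyl(s,xy,.07,.1) if xy[0]<.5 else '')
print(row([.451,.0405,.043],down(0)))
cv2.imwrite('pics/v5.png',cv2.resize(s['pixels'][170:280,300:440,::-1],(700,550),interpolation=2))
E
```

```text
time: 17.0
tcp_pos: [0.4525, -0.0299, 0.1986]
orientation: [-2.217, -2.223, -0.004]
ft_force: [0.4, 0.3, -0.8]
width: 0.451
gripper_force: 0.0
[ 0.45218467 -0.02889907  0.19842097]
(array([-3.98,  3.62], dtype=float32), np.float64(-0.39))

[ 2.751e-01 -3.700e-03  6.228e-01 -1.000e-04 -1.300e-03  1.100e-03]
```

View pics/v5.png

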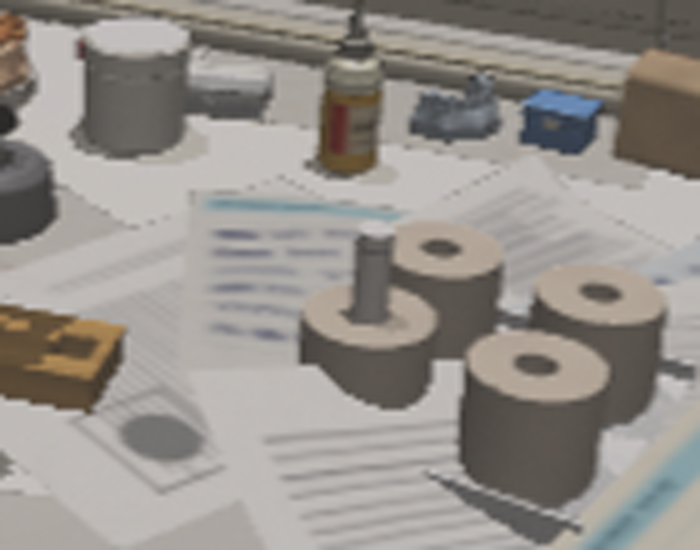

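Plunger 1 of 3 stands fully home in ring 3 at crop (372,270). Next, the middle plunger.

```bash
python3 -m crank '[0.28,0,0.1,0,0,0,-0.1,0.28,0,0.25,0,0,0,-0.1,0.281,0,0.4,0,0,0,-0.1,0.281,0,0.4,0,0,0,-0.1]'
python3 - <<'E'
from h import *
print(row([.452,.043,.043],down(0)))
E
```

```text
time: 17.45
tcp_pos: [0.449, 0.0371, 0.0939]
orientation: [-2.214, -2.217, 0.011]
ft_force: [-0.9, -0.2, 0.7]
width: 0.448
gripper_force: 0.0
[ 0.0233  0.0143  0.2033 -0.0036 -0.0003  0.0004]
```

```bash
python3 -m crank '[0.018,0.012,0,0,0,0,-0.1,0.018,0.012,0,0,0,0,-0.1]'
python3 - <<'E'
from h import *
print(row([.452,.043,.043],down(0)))
E
```

```text
time: 17.65
tcp_pos: [0.4589, 0.0407, 0.1]
orientation: [2.22, 2.219, 0.004]
ft_force: [-0.7, 0.6, 0.5]
width: 0.449
gripper_force: 0.0
[ 9.300e-03 -2.870e-02  2.278e-01  1.300e-03 -0.000e+00 -2.000e-04]
```

```bash
python3 -m crank '[0,0,0,0,0,0,-0.1,0,0,0,0,0,0,-0.1,0,0,0,0,0,0,-0.1]'
python3 - <<'E'
from h import *
print(row([.452,.043,.043],down(0)))
E
```

```text
time: 17.95
tcp_pos: [0.457, 0.0407, 0.0992]
orientation: [2.221, 2.22, 0.002]
ft_force: [-0.5, -0.4, -0.7]
width: 0.451
gripper_force: 0.0
[ 9.300e-03 -2.050e-02  2.249e-01  6.000e-04  0.000e+00 -1.000e-04]
```

```bash
python3 -m crank '[0.009,-0.02,0,0,0,0,-0.1,0.009,-0.02,0.1,0,0,0,-0.1,0.009,-0.02,0.225,0,0,0,-0.1,0.009,-0.02,0.225,0,0,0,-0.1,0.009,-0.02,0.225,0,0,0,-0.1]'
python3 - <<'E'
from h import *
print(row([.452,.043,.043],down(0)))
E
python3 -m crank '[0,0,0,0,0,0,-0.8,0,0,0,0,0,0,-0.8,0,0,0,0,0,0,-0.8,0,0,0,0,0,0,-0.8,0,0,0,0,0,0,-0.8,0,0,0,0,0,0,-0.8,0,0,0,0,0,0,-0.8]' 25
```

```text
time: 18.45
tcp_pos: [0.451, 0.0433, 0.0423]
orientation: [-2.221, -2.221, 0.001]
ft_force: [-0.2, -0.5, 0.1]
width: 0.451
gripper_force: 0.0
[-0.0012  0.004  -0.003  -0.0003 -0.0001  0.0001]
time: 19.15
tcp_pos: [0.452, 0.0432, 0.0427]
orientation: [2.221, 2.221, 0.002]
ft_force: [-0.1, 0.5, 5.8]
width: 0.165
gripper_force: 25.0
```

```bash
python3 -m crank '[0,0,-0.1,0,0,0,-0.8,0,0,-0.3,0,0,0,-0.8,0,0,-0.49,0,0,0,-0.8,-0.2,0.06,-0.49,0,0,0,-0.8,-0.4,0.12,-0.49,0,0,0,-0.8,-0.6,0.18,-0.49,0,0,0,-0.8,-0.8,0.24,-0.49,0,0,0,-0.8,-0.9,0.28,-0.49,0,0,0,-0.8,-0.9,0.28,-0.49,0,0,0,-0.8,-0.9,0.28,-0.49,0,0,0,-0.8]'
python3 - <<'E'
from h import *
print(bot.observe()['tcp_pos'],foot([.5317,-.2706,.085],7,-.002,.0377))
E
```

```text
time: 20.15
tcp_pos: [0.5209, -0.182, 0.1637]
orientation: [-2.221, -2.218, 0.0]
ft_force: [-0.7, 0.2, -0.8]
width: 0.164
gripper_force: 25.0
[ 0.52088871 -0.1819723   0.16370062] [-0.3651  0.0441  0.1635 -0.0005  0.0384 -0.0005]
```

```bash
python3 -m crank '[-0.2,0.03,0,0,0.02,0,-0.8,-0.36,0.044,0,0,0.0385,0,-0.8,-0.365,0.044,0.08,0,0.0385,0,-0.8,-0.365,0.044,0.16,0,0.0385,0,-0.8,-0.365,0.044,0.16,0,0.0385,0,-0.8,-0.365,0.044,0.16,0,0.0385,0,-0.8,-0.365,0.044,0.16,0,0.0385,0,-0.8]'
python3 - <<'E'
from h import *
print(bot.observe()['tcp_pos'],foot([.5315,-.2706,.074],7,-.002,.0377))
E
```

```text
time: 20.85
tcp_pos: [0.5331, -0.2722, 0.1258]
orientation: [-2.158, -2.162, -0.131]
ft_force: [-0.1, -1.1, 1.1]
width: 0.168
gripper_force: 25.0
[ 0.53311719 -0.27217861  0.12584672] [-0.0109 -0.0066  0.0558  0.0004  0.0007  0.0006]
```

```bash
python3 -m crank '[-0.011,-0.006,0.03,0,0,0,-0.8,-0.011,-0.006,0.055,0,0,0,-0.8,-0.011,-0.006,0.055,0,0,0,-0.8,-0.011,-0.006,0.055,0,0,0,-0.8]'
cat > look.py <<'E'
import sys
from fit import *
f,e,L,bx,by=sys.argv[1],*map(float,sys.argv[2:6])
s=snap('scene',f); o=bot.observe(); R0=R.from_rotvec(o['orientation']); g=gray(s)
A=-R0.apply([0,0,1]); F=o['tcp_pos']+R0.apply([e,0,L]); print('foot',F.round(4),'F',o['ft_force'].round(1))
for l in(.004,.008,.012,.016):
    u,v=pix(s,[F+A*l])[0]; us=np.arange(-8,8,.1)
    p=cv2.remap(g,(u+us).astype(np.float32)[None],np.full((1,160),v,np.float32),1)[0]; gr=np.abs(np.gradient(cv2.GaussianBlur(p[None],(0,0),3)[0])); L_=us<0
    print(l,'edges',us[L_][gr[L_].argmax()].round(1),us[~L_][gr[~L_].argmax()].round(1),'mm/px',(np.linalg.norm(F-s['origin'])/K(s)[0,0]*1e3).round(2))
s0=load('s2.png'); b=circle(s0,[bx+.002,by+.0008],.0087,.066,sign=1,rng=.003)[0]
bo=pix(s,[[*b,.066]])[0]; print('bore px obs',bo,'model',pix(s,[[bx,by,.066]])[0],'foot proj on mouth',pix(s,[[F[0],F[1],.066]])[0],'foot',pix(s,[F])[0])
u,v=pix(s,[F])[0].astype(int); print('crop origin',u-35,v-30)
cv2.imwrite('pics/'+f,cv2.resize(s['pixels'][v-30:v+25,u-35:u+35,::-1],(700,550),interpolation=2))
E
python3 look.py v6.png -.002 .0377 .5317 -.2706
```

```text
time: 21.25
tcp_pos: [0.5308, -0.2739, 0.1104]
orientation: [-2.158, -2.159, -0.131]
ft_force: [-0.6, 0.0, -0.0]
width: 0.163
gripper_force: 25.0
foot [ 0.531  -0.2715  0.0729] F [-0.8  0.3 -0.8]
0.004 edges -5.1 3.0 mm/px 2.26
0.008 edges -4.8 3.1 mm/px 2.26
0.012 edges -4.8 2.9 mm/px 2.26
0.016 edges -4.7 2.9 mm/px 2.26
bore px obs [419.63091304 228.07897711] model [419.58175851 228.62796169] foot proj on mouth [419.92995389 228.8481773 ] foot [420.31246501 226.04508905]
crop origin 385 196
```

View pics/v6.png

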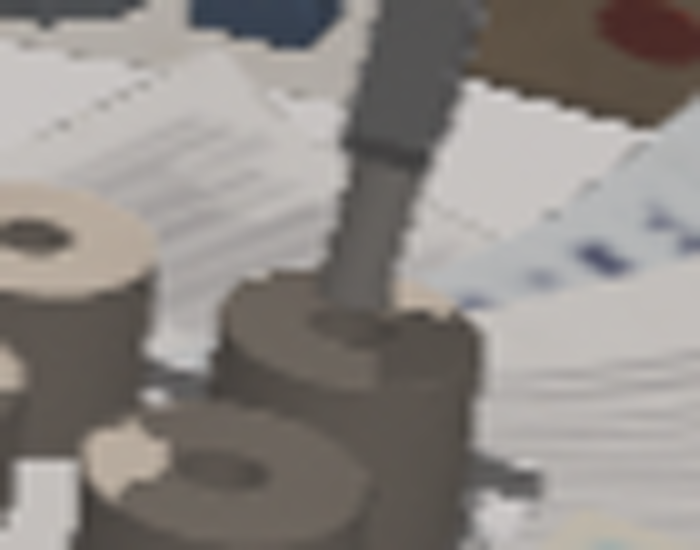

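Foot at crop (358,305) is slightly left of the bore; measured in-hand offset e≈0. I correct and insert.

```bash
python3 - <<'E'
from h import *
for z in(.066,.061): print(foot([.5315,-.2705,z],7,0,.0377))
E
```

```text
[-0.0076  0.002   0.0279  0.      0.0003  0.0001]
[-0.01    0.002   0.0478  0.      0.0003  0.0001]
```

```bash
python3 -m crank '[-0.006,0.002,0.002,0,0,0,-0.8,-0.007,0.002,0.012,0,0,0,-0.8,-0.0075,0.002,0.022,0,0,0,-0.8,-0.0075,0.002,0.028,0,0,0,-0.8,-0.0075,0.002,0.028,0,0,0,-0.8]'
python3 -m crank '[-0.001,0,0.007,0,0,0,-0.8,-0.002,0,0.014,0,0,0,-0.8,-0.0025,0,0.02,0,0,0,-0.8,-0.0025,0,0.02,0,0,0,-0.8]'
python3 - <<'E'
from h import *
o=bot.observe(); R0=R.from_rotvec(o['orientation']);print(o['tcp_pos']+R0.apply([0,0,.0377]),o['ft_force'])
for a in(3.5,0):print(foot([.5315,-.2706,.060],a,0,.0377))
E
```

```text
time: 21.8
tcp_pos: [0.5314, -0.275, 0.1031]
orientation: [-2.158, -2.159, -0.131]
ft_force: [-0.4, 0.8, -1.1]
width: 0.162
gripper_force: 25.0
time: 22.2
tcp_pos: [0.5317, -0.2744, 0.0985]
orientation: [-2.158, -2.159, -0.133]
ft_force: [1.0, 2.9, 2.8]
width: 0.166
gripper_force: 25.0
[ 0.53168312 -0.26975105  0.06104847] [1.02553268 2.87060606 2.84302449]
[ 0.0054 -0.0007  0.004   0.0001 -0.0195  0.    ]
[ 0.0145 -0.0007  0.0049  0.0001 -0.0389  0.    ]
```

```bash
python3 -m crank '[0.004,0,0.002,0,-0.0095,0,-0.8,0.0085,0,0.003,0,-0.019,0,-0.8,0.013,0,0.004,0,-0.0285,0,-0.8,0.0165,0,0.005,0,-0.0385,0,-0.8,0.0165,0,0.005,0,-0.0385,0,-0.8]'
python3 -m crank '[0,0,0.012,0,0,0,-0.8,0,0,0.024,0,0,0,-0.8,0,0,0.036,0,0,0,-0.8,0,0,0.036,0,0,0,-0.8]'
python3 - <<'E'
from h import *
o=bot.observe(); R0=R.from_rotvec(o['orientation']);print(o['tcp_pos']+R0.apply([0,0,.0377]),o['ft_force'],R0.as_matrix()[:,2])
E
```

```text
time: 22.7
tcp_pos: [0.5317, -0.2704, 0.0976]
orientation: [2.217, 2.223, -0.003]
ft_force: [0.5, 0.8, 0.4]
width: 0.165
gripper_force: 25.0
time: 23.1
tcp_pos: [0.5317, -0.2707, 0.0885]
orientation: [-2.222, -2.22, -0.002]
ft_force: [0.9, 2.4, 2.8]
width: 0.165
gripper_force: 25.0
[ 0.53175009 -0.27066091  0.05075677] [0.87862433 2.3740442  2.75496023] [ 5.16305408e-04  1.16628887e-03 -9.99999187e-01]
```

```bash
python3 -m crank '[0.002,0,0.014,0,0,0,-0.8,0.002,0,0.028,0,0,0,-0.8,0.002,0,0.042,0,0,0,-0.8,0.002,0,0.054,0,0,0,-0.8,0.002,0,0.054,0,0,0,-0.8]'
python3 -m crank '[0,0,0.004,0,0,0,-0.8,0,0,0.008,0,0,0,-0.8,0,0,0.008,0,0,0,-0.8]'
```

```text
time: 23.6
tcp_pos: [0.5318, -0.2705, 0.0765]
orientation: [2.221, 2.22, 0.001]
ft_force: [-0.7, 5.1, 11.2]
width: 0.164
gripper_force: 25.0
time: 23.9
tcp_pos: [0.5318, -0.2705, 0.0752]
orientation: [2.221, 2.22, 0.002]
ft_force: [-1.9, 4.5, 14.5]
width: 0.167
gripper_force: 25.0
```

```bash
python3 -m crank '[0.002,0,0.003,0,0,0,-0.8,0.002,0,0.006,0,0,0,-0.8,0.002,0,0.006,0,0,0,-0.8]'
python3 -m crank '[0,0,0.004,0,0,0,-0.8,0,0,0.004,0,0,0,-0.8]'
```

```text
time: 24.2
tcp_pos: [0.5318, -0.2704, 0.0737]
orientation: [2.22, 2.22, 0.001]
ft_force: [-1.6, 3.9, 15.0]
width: 0.164
gripper_force: 25.0
time: 24.4
tcp_pos: [0.5318, -0.2704, 0.0736]
orientation: [2.22, 2.22, 0.001]
ft_force: [-2.7, 4.2, 18.8]
width: 0.168
gripper_force: 25.0
```

Bottomed at the expected height. Release and go for the last plunger.

```bash
python3 -m crank '[0,0,0,0,0,0,-0.2,0,0,0,0,0,0,-0.2,0,0,0,0,0,0,-0.2,0,0,-0.1,0,0,0,-0.2,0,0,-0.3,0,0,0,-0.2,0.2,0,-0.5,0,0,0,-0.1,0.4,-0.06,-0.5,0,0,0,-0.1,0.6,-0.12,-0.5,0,0,0,-0.1,0.8,-0.2,-0.5,0,0,0,-0.1,0.98,-0.27,-0.5,0,0,0,-0.1]'
python3 -m crank '[0.3,-0.06,0,0,0,0,-0.1,0.4,-0.08,0,0,0,0,-0.1,0.4,-0.08,0.25,0,0,0,-0.1,0.4,-0.08,0.4,0,0,0,-0.1,0.4,-0.08,0.4,0,0,0,-0.1,0.4,-0.08,0.4,0,0,0,-0.1]'
python3 - <<'E'
from fit import *
s=snap('scene','s7.png'); print(cyl(s,[.5317,-.2706],.07,.1), bot.observe()['tcp_pos'],row([.446,.0875,.043],down(0)))
for z in(.106,): print(pix(s,[[.5317,-.2706,z],[.469,-.185,z]]))
cv2.imwrite('pics/v7.png',cv2.resize(s['pixels'][170:280,230:440,::-1],(735,385),interpolation=2))
E
```

```text
time: 25.4
tcp_pos: [0.4709, -0.0441, 0.1951]
orientation: [-2.222, -2.221, 0.0]
ft_force: [0.9, 1.1, -0.3]
width: 0.448
gripper_force: 0.0
time: 26.0
tcp_pos: [0.4516, 0.0544, 0.0954]
orientation: [-2.22, -2.221, 0.002]
ft_force: [0.6, -0.4, 0.2]
width: 0.452
gripper_force: 0.0
(array([-3.92,  3.84], dtype=float32), np.float64(-0.09)) [0.45320551 0.05426172 0.09672319] [ 1.330e-01 -2.930e-02  2.148e-01  6.000e-04  1.000e-04 -1.000e-04]
[[421.82195928 212.1470609 ]
 [374.62020279 216.05037301]]
```

View pics/v7.png

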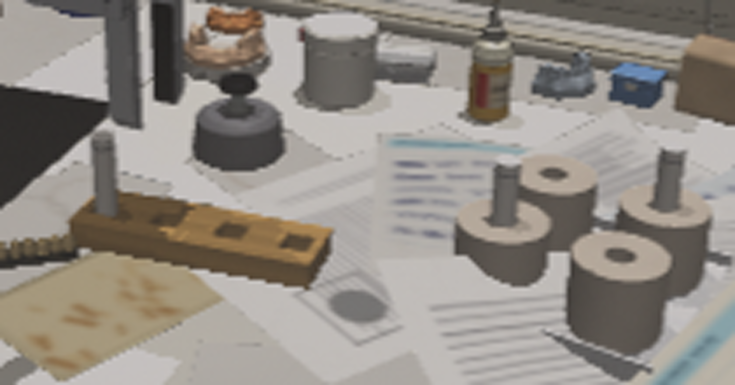

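Two plungers home at crop (505,200) and (670,190); the last one stands at (103,175). Grasp it.

```bash
python3 -m crank '[0.134,-0.029,0,0,0,0,-0.1,0.134,-0.029,0,0,0,0,-0.1,0.134,-0.029,0.1,0,0,0,-0.1,0.134,-0.029,0.215,0,0,0,-0.1,0.134,-0.029,0.215,0,0,0,-0.1,0.134,-0.029,0.215,0,0,0,-0.1]'
python3 -m crank '[0,0,0,0,0,0,-0.8,0,0,0,0,0,0,-0.8,0,0,0,0,0,0,-0.8,0,0,0,0,0,0,-0.8,0,0,0,0,0,0,-0.8,0,0,0,0,0,0,-0.8,0,0,0,0,0,0,-0.8]' 25
python3 -m crank '[0,0,-0.1,0,0,0,-0.8,0,0,-0.3,0,0,0,-0.8,0,0,-0.49,0,0,0,-0.8,-0.2,0,-0.49,0,0,0,-0.8,-0.4,0.02,-0.49,0,0,0,-0.8,-0.6,0.03,-0.49,0,0,0,-0.8,-0.8,0.04,-0.49,0,0,0,-0.8,-1,0.045,-0.49,0,0,0,-0.8,-1,0.045,-0.49,0,0,0,-0.8,-1,0.045,-0.49,0,0,0,-0.8]'
```

```text
time: 26.65
tcp_pos: [0.446, 0.0876, 0.0432]
orientation: [2.221, 2.22, 0.002]
ft_force: [0.0, -0.6, 0.3]
width: 0.45
gripper_force: 0.0
time: 27.35
tcp_pos: [0.4451, 0.0882, 0.0425]
orientation: [2.22, 2.221, 0.002]
ft_force: [0.3, -0.7, 5.9]
width: 0.164
gripper_force: 25.0
time: 28.35
tcp_pos: [0.4551, -0.1624, 0.1636]
orientation: [-2.223, -2.217, -0.0]
ft_force: [-0.3, 1.5, 0.4]
width: 0.164
gripper_force: 25.0
```

```bash
python3 - <<'E'
from h import *
print(foot([.4576,-.2590,.085],7,0,.0375))
E
```

```text
[-4.050e-01  1.120e-02  1.649e-01 -4.000e-04  3.840e-02 -9.000e-04]
```

```bash
python3 -m crank '[-0.2,0.01,0,0,0.02,0,-0.8,-0.4,0.011,0,0,0.0385,0,-0.8,-0.405,0.011,0.08,0,0.0385,0,-0.8,-0.405,0.011,0.16,0,0.0385,0,-0.8,-0.405,0.011,0.16,0,0.0385,0,-0.8,-0.405,0.011,0.16,0,0.0385,0,-0.8,-0.405,0.011,0.16,0,0.0385,0,-0.8]'
python3 - <<'E'
from h import *
print(bot.observe()['tcp_pos'],foot([.4576,-.2590,.074],7,0,.0375))
E
```

```text
time: 29.05
tcp_pos: [0.4594, -0.2621, 0.1253]
orientation: [-2.158, -2.162, -0.131]
ft_force: [-0.7, -0.1, -0.8]
width: 0.164
gripper_force: 25.0
[ 0.45936671 -0.26209982  0.12532716] [-0.0126 -0.0072  0.0553  0.0003  0.0006  0.0007]
```

```bash
python3 -m crank '[-0.0125,-0.007,0.03,0,0,0,-0.8,-0.0125,-0.007,0.055,0,0,0,-0.8,-0.0125,-0.007,0.055,0,0,0,-0.8,-0.0125,-0.007,0.055,0,0,0,-0.8]'
python3 look.py v8.png 0 .0375 .4576 -.2590
```

```text
time: 29.45
tcp_pos: [0.4567, -0.2643, 0.1101]
orientation: [-2.158, -2.159, -0.131]
ft_force: [0.5, -0.1, -0.3]
width: 0.164
gripper_force: 25.0
foot [ 0.4568 -0.26    0.073 ] F [ 0.3 -0.3  0.2]
0.004 edges -4.4 4.4 mm/px 2.1
0.008 edges -4.9 6.9 mm/px 2.1
0.012 edges -7.3 3.6 mm/px 2.1
0.016 edges -3.8 3.2 mm/px 2.1
bore px obs [406.79706553 242.56649625] model [406.68078496 243.05762932] foot proj on mouth [407.07005332 243.34286596] foot [407.44237682 240.3283814 ]
crop origin 372 210
```

View pics/v8.png

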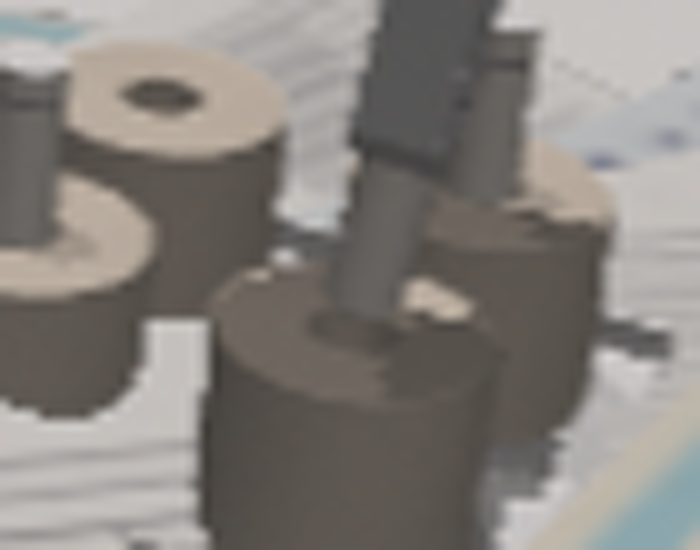

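The third plunger is at crop (367,300) above the bore at (350,330): about 1.4 mm too far right and leaning roughly 3° extra in the hand. I reduce the tool tilt to 5° and correct.

```bash
python3 - <<'E'
from h import *
for z in(.070,.066,.061): print(foot([.4576,-.2588,z],5,-.0008,.0375))
E
```

```text
[ 0.0114  0.0032  0.0129  0.     -0.0107  0.0001]
[ 0.0095  0.0032  0.0287  0.     -0.0107  0.0001]
[ 0.0071  0.0032  0.0486  0.     -0.0107  0.0001]
```

```bash
python3 -m crank '[0.0115,0.003,0,0,-0.0107,0,-0.8,0.0115,0.003,0.013,0,-0.0107,0,-0.8,0.0105,0.003,0.02,0,-0.0107,0,-0.8,0.0095,0.003,0.028,0,-0.0107,0,-0.8,0.0095,0.003,0.028,0,-0.0107,0,-0.8]'
python3 -m crank '[-0.001,0,0.007,0,0,0,-0.8,-0.002,0,0.014,0,0,0,-0.8,-0.0025,0,0.02,0,0,0,-0.8,-0.0025,0,0.02,0,0,0,-0.8]'
python3 - <<'E'
from h import *
o=bot.observe(); R0=R.from_rotvec(o['orientation']);print(o['tcp_pos']+R0.apply([-.0008,0,.0375]),o['ft_force'],o['ft_torque'])
for a in(2,0,-2):print(foot([.4576,-.2589,.060],a,-.0008,.0375))
E
```

```text
time: 30.0
tcp_pos: [0.4573, -0.2615, 0.1031]
orientation: [-2.176, -2.176, -0.095]
ft_force: [-0.1, -0.1, -1.0]
width: 0.166
gripper_force: 25.0
time: 30.4
tcp_pos: [0.4575, -0.2615, 0.0984]
orientation: [-2.177, -2.177, -0.095]
ft_force: [-0.8, 0.8, -0.1]
width: 0.166
gripper_force: 25.0
[ 0.45746698 -0.25907399  0.06099011] [-0.82578231  0.75777052 -0.10842167] [-0.09721593  0.0798672   0.05949127]
[ 0.0082  0.0005  0.0044 -0.     -0.0167  0.    ]
[ 0.0134  0.0005  0.0049 -0.     -0.0278  0.    ]
[ 0.0186  0.0005  0.0055 -0.     -0.0389  0.    ]
```

No contact and 5 mm in. Straighten.

```bash
python3 -m crank '[0.004,0,0.002,0,-0.008,0,-0.8,0.008,0,0.004,0,-0.0165,0,-0.8,0.0135,0,0.005,0,-0.0278,0,-0.8,0.0135,0,0.005,0,-0.0278,0,-0.8]'
python3 -m crank '[0.0025,0,0,0,-0.006,0,-0.8,0.004,0,0,0,-0.01,0,-0.8,0.004,0,0,0,-0.01,0,-0.8]'
python3 -m crank '[0,0,0.012,0,0,0,-0.8,0,0,0.024,0,0,0,-0.8,0,0,0.03,0,0,0,-0.8,0,0,0.03,0,0,0,-0.8]'
python3 - <<'E'
from fit import *
s=snap('scene','s9.png'); g=gray(s); print(bot.observe()['tcp_pos'],bot.observe()['orientation'])
for z in(.07,.073,.076,.079,.082):
    u,v=pix(s,[[.4576,-.259,z]])[0]; v0=int(round(v)); print(z,u.round(1),v0,int(u)-9,g[v0,int(u)-9:int(u)+11].astype(int))
E
```

```text
time: 30.8
tcp_pos: [0.4576, -0.2577, 0.0978]
orientation: [2.216, 2.223, -0.003]
ft_force: [-0.4, -0.9, -1.0]
width: 0.161
gripper_force: 25.0
time: 31.1
tcp_pos: [0.4576, -0.2569, 0.0977]
orientation: [2.204, 2.206, -0.035]
ft_force: [0.1, -1.9, 0.7]
width: 0.165
gripper_force: 25.0
time: 31.5
tcp_pos: [0.4577, -0.2573, 0.0906]
orientation: [2.206, 2.205, -0.034]
ft_force: [-1.9, 0.8, 6.3]
width: 0.163
gripper_force: 25.0
[ 0.45763328 -0.257357    0.09057803] [ 2.20596459  2.20512267 -0.0337915 ]
0.07 406.9 241 397 [101 101 101 101 100  94  86  86  91  95  99  99  97  90  84  81  81  83
  90 102]
0.073 407.0 240 398 [101 100 100  99  95  88  86  90  95  98  99  97  91  85  82  81  89 114
 134 134]
0.076 407.2 239 398 [100 100 100 100  96  89  85  89  95  98  99  97  92  86  82  81  89 116
 133 120]
0.079 407.4 237 398 [100 112 132 148 146 122  92  88  93  97  99  98  94  87  82  79  79  83
  86  85]
0.082 407.5 236 398 [ 99 132 161 165 153 125  92  87  93  97  98  98  93  86  79  78  79  81
  82  83]
```

```bash
python3 -m crank '[0.0005,0,0.015,0,0,0,-0.8,0.001,0,0.03,0,0,0,-0.8,0.0015,0,0.045,0,0,0,-0.8,0.002,0,0.06,0,0,0,-0.8,0.002,0,0.06,0,0,0,-0.8]'
python3 -m crank '[0,0,0.004,0,0,0,-0.8,0,0,0.008,0,0,0,-0.8,0,0,0.008,0,0,0,-0.8]'
```

```text
time: 32.05
tcp_pos: [0.4578, -0.2584, 0.0774]
orientation: [2.204, 2.204, -0.036]
ft_force: [-3.9, -0.3, 17.2]
width: 0.161
gripper_force: 25.0
time: 32.35
tcp_pos: [0.4578, -0.2585, 0.0759]
orientation: [2.204, 2.204, -0.036]
ft_force: [-4.6, 0.4, 20.5]
width: 0.164
gripper_force: 25.0
```

```bash
python3 -m crank '[0,-0.003,0,0,0.004,0,-0.8,0,-0.003,0.004,0,0.006,0,-0.8,0,-0.003,0.008,0,0.008,0,-0.8,0,-0.003,0.008,0,0.008,0,-0.8]'
python3 -m crank '[0,0,0.004,0,0,0,-0.8,0,0,0.006,0,0,0,-0.8,0,0,0.006,0,0,0,-0.8]'
```

```text
time: 32.75
tcp_pos: [0.4577, -0.2587, 0.073]
orientation: [2.217, 2.216, -0.006]
ft_force: [-1.9, 0.4, 13.1]
width: 0.162
gripper_force: 25.0
time: 33.05
tcp_pos: [0.4577, -0.2587, 0.0729]
orientation: [2.215, 2.215, -0.007]
ft_force: [-3.7, 0.7, 22.7]
width: 0.168
gripper_force: 25.0
```

```bash
python3 -m crank '[0,0,0,0,0,0,-0.2,0,0,0,0,0,0,-0.2,0,0,0,0,0,0,-0.2,0,0,-0.1,0,0,0,-0.2,0,0,-0.3,0,0,0,-0.2,0.2,0,-0.5,0,0,0,-0.2,0.4,0.1,-0.5,0,0,0,-1,0.6,0.2,-0.5,0,0,0,-1,0.8,0.3,-0.5,0,0,0,-1,0.98,0.4,-0.5,0,0,0,-1]'
python3 -m crank '[0.3,0.15,0,0,0,0,-1,0.3,0.15,0,0,0,0,-1,0.3,0.15,0,0,0,0,-1,0.3,0.15,0,0,0,0,-1]'
python3 - <<'E'
from fit import *
s=snap('scene','s10.png'); t=snap('top','t10.png')
for b in([.4576,-.259],[.469,-.185],[.5317,-.2706]): print(cyl(s,b,.07,.1),pix(s,[[*b,.106]]))
print(row([.598,.064,.075],down(0)),bot.observe()['joints'].round(2))
a=cv2.resize(s['pixels'][150:270,170:450,::-1],(784,336),interpolation=2);b=cv2.resize(t['pixels'][170:270,150:460,::-1],(784,253),interpolation=2)
cv2.imwrite('pics/v10.png',np.vstack([a,b]))
E
```

```text
time: 34.05
tcp_pos: [0.5413, -0.0394, 0.1928]
orientation: [2.219, 2.218, -0.007]
ft_force: [-0.1, 0.5, -0.3]
width: 0.099
gripper_force: 0.0
time: 34.45
tcp_pos: [0.578, 0.0342, 0.1914]
orientation: [2.217, 2.222, -0.01]
ft_force: [0.1, -0.4, 0.5]
width: 0.003
gripper_force: 0.0
(array([-4.4 ,  4.79], dtype=float32), np.float64(0.41)) [[408.81894859 225.66261414]]
(array([-3.98,  3.69], dtype=float32), np.float64(-0.31)) [[374.62020279 216.05037301]]
(array([-3.92,  3.78], dtype=float32), np.float64(-0.16)) [[421.82195928 212.1470609 ]]
[ 1.28e-01  8.16e-02  4.67e-01 -5.00e-04  2.10e-03 -2.00e-04] [-0.06  0.29  1.52 -0.01  1.33 -0.06]
```

View pics/v10.png

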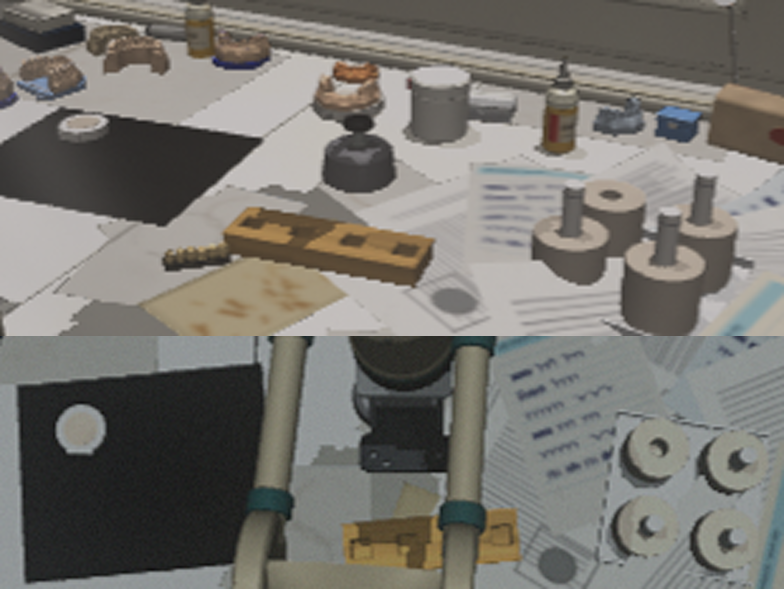

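Three plungers are home (tops near (573,187), (669,217), (705,180)), the rack is empty, and the plate lies flat on the mat at (82,428). Now the timer.

```bash
python3 -m crank '[0.128,0.081,0,0,0.002,0,-1,0.128,0.081,0.2,0,0.002,0,-1,0.128,0.081,0.4,0,0.002,0,-1,0.128,0.081,0.46,0,0.002,0,-1,0.128,0.081,0.46,0,0.002,0,-1,0.128,0.081,0.46,0,0.002,0,-1]'
python3 -m crank '[0,0,0,0,0,0,-1,0,0,0,0,0,0,-1]'
python3 - <<'E'
from h import *
print(row([.598,.064,.062],down(0)),row([.598,.064,.050],down(0)))
E
```

```text
time: 35.15
tcp_pos: [0.5991, 0.0638, 0.078]
orientation: [2.223, 2.219, 0.001]
ft_force: [0.0, -0.3, 0.4]
width: 0.004
gripper_force: 0.0
time: 35.35
tcp_pos: [0.6, 0.0646, 0.0793]
orientation: [2.22, 2.219, 0.004]
ft_force: [-0.3, 0.1, -1.0]
width: 0.003
gripper_force: 0.0
[-0.0023 -0.0081  0.069   0.0012 -0.     -0.0001] [-2.30e-03 -8.30e-03  1.17e-01  1.20e-03 -0.00e+00 -1.00e-04]
```

```bash
python3 -m crank '[-0.002,-0.008,0.04,0,0,0,-1,-0.002,-0.008,0.07,0,0,0,-1,-0.002,-0.008,0.09,0,0,0,-1,-0.002,-0.008,0.105,0,0,0,-1,-0.002,-0.008,0.115,0,0,0,-1,-0.002,-0.008,0.115,0,0,0,-1]'
python3 -m crank '[0,0,0.004,0,0,0,-1,0,0,0.006,0,0,0,-1,0,0,0.006,0,0,0,-1]'
```

```text
time: 35.95
tcp_pos: [0.5969, 0.0644, 0.0502]
orientation: [2.22, 2.222, 0.001]
ft_force: [-2.7, -1.1, 11.9]
width: 0.002
gripper_force: 6.0
time: 36.25
tcp_pos: [0.5969, 0.0645, 0.05]
orientation: [2.22, 2.221, 0.001]
ft_force: [-4.9, -0.7, 19.5]
width: 0.001
gripper_force: 9.5
```

At the stop (force rising sharply at z = 50 mm). Release and retreat, then hand in.

```bash
python3 -m crank '[0,0,-0.05,0,0,0,-1,0,0,-0.15,0,0,0,-1,0,0,-0.35,0,0,0,-1,0,0,-0.45,0,0,0,-1,0,0,-0.45,0,0,0,-1,0,0,-0.45,0,0,0,-1,0,0,-0.45,0,0,0,-1,0,0,-0.45,0,0,0,-1]'
python3 - <<'E'
from fit import *
s=snap('scene','s11.png'); a=load('s10.png')
d=np.abs(s['pixels'].astype(int)-a['pixels']).max(2)
print('mat diff',(d[185:235,130:270]>40).sum(),'rings diff',(d[205:270,350:445]>40).sum())
u,v=pix(s,[[.598,.064,.062]])[0].astype(int); print('timer diff',(d[v-4:v+8,u-10:u+10]>40).sum())
print(bot.finish_job())
E
```

```text
time: 37.05
tcp_pos: [0.5954, 0.0645, 0.1575]
orientation: [-2.219, -2.22, 0.004]
ft_force: [-0.0, 0.3, -1.1]
width: 0.003
gripper_force: 0.0
mat diff 129 rings diff 0
timer diff 2
the job is handed in; nothing more can be done
None
```

The job is handed in: the three plungers are home in their own rings, the one plate lay flat on the mat before the timer press, and the timer was pressed to its stop and came back up; a later picture showed some change near the mat that I did not look into, and no verdict came back.

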